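# Sort sherds by length into the flap-front case

## Task

Pull the case's clear front flap over toward you until it is all the way open, put every long sherd (about 100 mm) into the wide bay and every short one (about 60 mm) into the narrow bay, and then swing the flap back up and over until it is fully shut on them. Only the small loose sherds on the desk to the left and right of the case are to be sorted; leave the bottle and everything else where it is.

Things in the scene. Friction and masses are not known exactly. Their poses are not given: they have to be found in the camera images.
- case: open-topped plywood case fixed on the desk, 142 mm deep (x), 374 wide (y), two bays. Origin: on the desk under the flap's hinge line, midway along the front edge; x to its back, z up. Walls, floor 8 thick. Front wall 24 high; side walls rise 32 degrees from 24 (front) to 113 (back); back wall 108; divider 36 high, centred at y = +45. Bays run from x = 8 to 134 inside.
- wide_bay (a point): centre of the inner floor of the wide bay (at the case's -y side; inside 126 mm deep in x, 220 mm wide in y), 8 mm above the desk; axes as the case.
- narrow_bay (a point): centre of the inner floor of the narrow bay (at the case's +y side; inside 126 mm deep in x, 130 mm wide in y), 8 mm above the desk; axes as the case.
- flap (a joint): angle (rad) of the clear, wood-framed front flap, 374 x 150 x 8 mm, 0.2 kg. Hinge: along the case's y at its x = 0, 30 mm up. 0 = shut, leaning back over the case, 32 degrees above level. Grows as it is pulled up and over to the robot; 1.71 (stop) = open, leaning to the robot, 50 degrees above level. Upright at 1.01: it falls slowly (damped) shut below, open past that.
- flap_bar (a point): middle of the flap's pull: round steel bar 10 mm thick, 118 mm long along the case's y (the point's y), 192 mm from the hinge line in the flap's plane, 37 mm clear of the flap's edge. Shut: 132 mm above the desk, 163 mm behind the hinge; open: 177 mm above the desk, 123 mm in front of it.
- long_a: long pottery sherd, 100 x 43 x 20 mm, 50 g. Origin: centre of its underside; x lies along its length, z up (lies flat, hollow side up). Pinch it at its middle along its own y, 42 mm wide there.
- long_b: long pottery sherd, 101 x 58 x 19 mm, 70 g. Origin: centre of its underside; x lies along its length, z up (lies flat, hollow side up). Pinch it at its middle along its own y turned 0.12 rad toward -x, 57 mm wide there.
- short_a: short pottery sherd, 65 x 30 x 18 mm, 20 g. Origin: centre of its underside; x lies along its length, z up (lies flat, hollow side up). Pinch it at its middle along its own y turned 0.2 rad toward x, 26 mm wide there.
- short_b: short pottery sherd, 62 x 49 x 15 mm, 36 g. Origin: centre of its underside; x lies along its length, z up (lies flat, hollow side up). Pinch it at its middle along the line 1.05 rad from its x toward its y, 45 mm wide there.
- short_c: short pottery sherd, 63 x 33 x 11 mm, 20 g. Origin: centre of its underside; x lies along its length, z up (lies flat, hollow side up). Pinch it at its middle along its own y turned 0.2 rad toward x, 30 mm wide there.
- short_d: short pottery sherd, 56 x 37 x 12 mm, 26 g. Origin: centre of its underside; x lies along its length, z up (lies flat, hollow side up). Pinch it at its middle along its own y, 37 mm wide there.
- pink_bottle: bystander: clear bottle with a pink cap, 85 mm across, 253 mm high, standing at the back left; origin at the centre of its foot. Leave it standing where it is.

How it is judged:
By the outcome, as a careful person would: the job done as asked, in the order asked, and still so for the second after the job is handed in, with the robot touching nothing.
Of long_a, long_b, short_a, short_b, short_c, short_d only 5 to 6 are there at a start; the rules pass over those that are not, and their reading is None.
At some moment in a run one of long_a, long_b, short_a, short_b, short_c, short_d may be knocked a few centimetres aside while the robot is not near it.
Once in a run the grip may slacken for a moment while it holds something.
It also fails if it takes over 200 s, if anything falls off the work surface, if the arm or the gripper's body presses on something with over 40 N, if the wrist force passes 120 N, or if a joint passes its speed limit or range.

## Robot

A 7-joint arm with a two-finger parallel gripper is mounted at the origin on a cart in front of the work surface, level with it; the furniture and walls round the work are solid. World frame = base frame: x ahead of the robot, y to its left, z up, the work surface at z = 0. Lengths are in m, angles in rad, forces in N, time in s.
With the tool pointing down it reaches from about 0.4 to 0.85 m from the base axis. Payload 10.4 kg.
Tool frame: the origin (TCP) lies at the very end of the fingers, on their centre line; the grasp point (between the pads) lies 19 mm behind it; z points along the fingers, y is the direction in which the jaws open and shut (so a half turn about z gives the same grasp; the last joint's range is limited). The gripper opens to 87 mm and grips with 3 to 60 N. Pads are 19 mm wide; open, the fingers measure 117 mm over their backs; the gripper's body (75 mm by 190 mm) begins 51 mm behind the grasp point.
Start: joints at [1.169, 0.332, -0.065, 1.46, 0.022, 1.35, -0.088], TCP at [0.231, -0.581, 0.184] pointing down, gripper open.
Joint ranges: [-2.6, 2.6], [-0.5, 2.12], [-1.47, 1.34], [0.16, 2.42], [-1.27, 4.41], [0.06, 2.06], [-2.6, 2.6]. Speed limits (rad/s): [2.22, 2.22, 2.79, 2.79, 3.14, 3.14, 3.14].

## Interface

Orientations are given as a unit quaternion [x, y, z, w].
In Python, from bench import read_state, camera, close_job, recognise, masks_of gives the robot as it stands.
- The arm moves only by the tool play_rows, never from a script. Its argument "moves" is a list of rows, each a list of 3 entries, a list of its own where there are three numbers: the shift along the tool's x, y, z in cm, then the turn, a rotation vector about the tool's x, y, z in rad, then the finger opening in cm, from 0 to 8.7. In form: [[[dx, dy, dz], [ax, ay, az], jaw], ...]. A call has 1 to 8 rows; each row is the pose to reach, as a shift and turn from the pose commanded when the call began, along the tool's axes at that moment; what a row does not reach only later rows make up. A row lasts 1/8 s, in which the tool goes at most 62.5 mm and 10.7 degrees, less where a joint would pass 70% of its speed; a pose out of reach is approached as far as the arm can. A call with a gripper value outside its range is refused whole. The fingers move at their own pace and stop on an object; "grip_force" is the grip in N (left out, the last holds). Time passes only in rows, so rows that repeat a pose let the fingers close. It gives the time, the measured TCP pose, the force and the opening at its end, in the units of the state.
- read_state(): the state, without advancing time (a new reading comes with each control period).
- camera(name): name is "scene" or "top" or "wrist"; returns a dict with "frame" (480x640x3 uint8, red, green, blue), "intrinsics" (3x3 intrinsics, pixels), "camera_from_world" (4x4, takes a point from world to camera coordinates). Camera axes: x right, y down, z forward; pixel columns grow to the right and rows downward; lengths in m; the calibration is good to about 2 mm. The wrist camera is an equidistant fisheye: a pixel r from the principal point sees the ray r / f radians off the axis. A picture is of the moment at which its call begins. There is no depth.
- close_job(): hands the job in, once; it reports no verdict.
Trained networks look in a picture, given as the dict that the camera call returned (one of the last four; its "shot" number tells which), for a name from the list of things; names that differ only in an ending like _2 or _b are one class to them, and where a whole thing is asked for, a point or a joint stands for the part that bears it (a point fixed in the world has none). Each returns a list of dicts, best first, with "conf" (0 to 1); they miss things now and then, are a little off and sometimes report something else, mostly with a low value. They report only what shows in the picture. A call takes as long as a camera call.
- recognise(picture, query): "at" ([column, row] in pixels, amid what is visible of it).
- masks_of(picture, query): "region" (480x640 bool, what is visible of it) and "at" ([column, row] in pixels, amid what is visible of it).
The state is a dict: "time": time; "joint_positions": joint angles; "joint_vel": joint speeds; "joint_torque": joint torques, N m; "ee_pos": TCP position; "eef_rot": TCP orientation; "ft_force": force on the tool from outside, world axes, zero at the start; "torque": the same for the moment, N m; "width": finger opening in m.
Only numpy, scipy, OpenCV 4.12 (cv2) and the standard library are available. Lean on these libraries where they do the work, as an engineer would, in place of code of your own. Each camera call takes 0.05 s, during which the arm holds its last target.

## Working session

There is one attempt and no reset: what is moved stays moved. The work goes in short steps, Python scripts to look and compute and a tool call to move; the robot and the scene stay as the last step left them, time stands still between calls to the robot, and variables do not carry over. Pictures are saved under pics/ and viewed, and the job is handed in when it is done.

Besides the shell and the picture viewer there is one more tool, called after "Call:" as a command line: name --argument value ..., lists and objects as JSON in quotes. play_rows: Moves the arm, as the interface text tells. Its arguments: {"type":"object","properties":{"moves":{"type":"array","items":{"type":"array"}},"grip_force":{"type":"number"}},"required":["moves"]}

```bash
ls; mkdir -p pics; cat > h.py <<'E'
import numpy as np, cv2
from bench import read_state, camera, close_job, recognise, masks_of
from scipy.spatial.transform import Rotation as R
def save(c,n): cv2.imwrite(f'pics/{n}.png',c['frame'][:,:,::-1])
def ray(c,px):
    K=np.array(c['intrinsics']);T=np.array(c['camera_from_world'])
    d=np.array([(px[0]-K[0,2])/K[0,0],(px[1]-K[1,2])/K[1,1],1.])
    Rt=T[:3,:3].T
    return -Rt@T[:3,3], Rt@d
def toz(c,px,z):
    o,d=ray(c,px); return o+d*(z-o[2])/d[2]
def proj(c,p):
    K=np.array(c['intrinsics']);T=np.array(c['camera_from_world'])
    q=T[:3,:3]@np.array(p)+T[:3,3]; q=K@q; return q[:2]/q[2]
E
python3 - <<'E'
from h import *
for n in ['scene','top','wrist']:
    c=camera(n); save(c,n+'0'); print(n,np.round(c['intrinsics'],1).tolist(),np.round(c['camera_from_world'],3).tolist())
s=read_state(); print(s)
E
```

```text
pics
scene [[479.5, 0.0, 320.0], [0.0, 479.5, 233.2], [0.0, 0.0, 1.0]] [[-0.712, -0.702, -0.025, 0.411], [-0.378, 0.413, -0.828, 0.28], [0.591, -0.58, -0.56, 0.985], [0.0, 0.0, 0.0, 1.0]]
top [[574.2, 0.0, 325.7], [0.0, 574.2, 238.3], [0.0, 0.0, 1.0]] [[0.004, -1.0, 0.007, 0.046], [-0.99, -0.005, -0.141, 0.556], [0.141, -0.006, -0.99, 1.517], [0.0, 0.0, 0.0, 1.0]]
wrist [[371.6, 0.0, 315.1], [0.0, 371.6, 241.2], [0.0, 0.0, 1.0]] [[0.369, -0.929, -0.001, -0.625], [-0.901, -0.358, 0.244, -0.03], [-0.227, -0.089, -0.97, 0.39], [0.0, 0.0, 0.0, 1.0]]
{'time': 0.15, 'joint_positions': array([ 1.16942932,  0.33268592, -0.06470118,  1.46073979,  0.02160615,
        1.34989482, -0.08850672]), 'joint_vel': array([-0.00032767, -0.00155874,  0.00055288, -0.00218818,  0.00049298,
       -0.00066979, -0.00154354]), 'joint_torque': array([ 5.60349381e-04, -6.23633337e+01,  2.44152494e-02, -3.90144181e+01,
       -6.13458361e-02,  3.72627843e-02,  4.46442380e-05]), 'ee_pos': array([ 0.23098554, -0.58039847,  0.18366631]), 'eef_rot': array([ 9.82119173e-01,  1.88259563e-01, -1.21791449e-04, -5.01602931e-04]), 'ft_force': array([ 0.0337103 ,  0.15766344, -0.53231016]), 'torque': array([-0.04717913, -0.0079016 ,  0.06777364]), 'width': 0.0870348619810435}
```

View pics/top0.png

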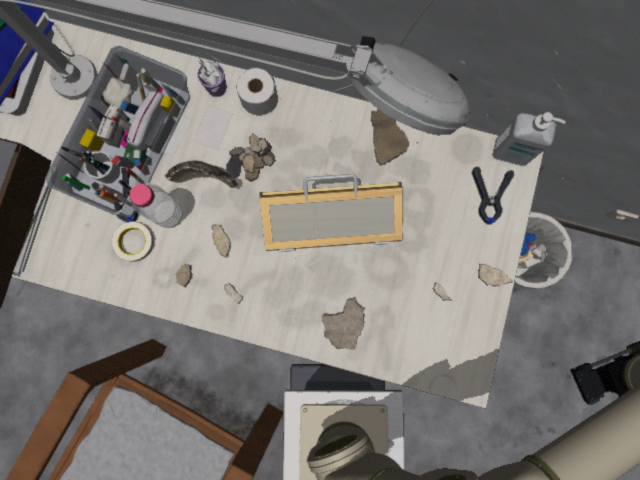

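View pics/scene0.png

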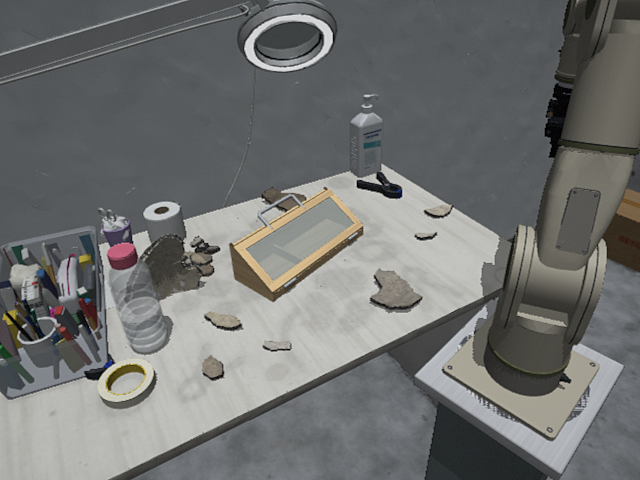

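```bash
python3 - <<'E'
from h import *
c=camera('top')
for q in ['long_a','short_a','flap','flap_bar','case','pink_bottle','short_b','short_c','short_d','long_b']:
    for r in masks_of(c,q):
        m=r['region'].astype(np.uint8); ys,xs=np.nonzero(m)
        rr=cv2.minAreaRect(np.c_[xs,ys].astype(np.float32))
        print(q,round(r['conf'],2),np.round(r['at'],1),m.sum(),np.round(rr[0],1),np.round(rr[1],1),round(rr[2],1),np.round(toz(c,rr[0],0.01),3))
E
```

```text
long_a 0.69 [220.6 237.5] 371 [220.6 239.9] [33.9 14.3] 69.4 [0.554 0.339 0.01 ]
long_a 0.56 [493.4 277.5] 457 [493.1 277. ] [34.4 17.5] 21.8 [ 0.455 -0.41   0.01 ]
short_a 0.71 [230.8 291.5] 187 [232.5 293. ] [23.3  9.2] 45.0 [0.408 0.302 0.01 ]
short_a 0.47 [438.7 291.2] 171 [440.8 292.2] [21.2  9.2] 45.0 [ 0.413 -0.266  0.01 ]
flap 0.56 [330.6 221. ] 7782 [331.6 210.2] [ 70.6 142. ] 85.0 [0.639 0.033 0.01 ]
flap_bar 0.97 [327.9 213.1] 7770 [331.4 210. ] [ 71.2 142.2] 85.7 [0.639 0.034 0.01 ]
case 0.92 [328.2 215.2] 8637 [332.1 210.8] [ 73.3 143.2] 85.7 [0.637 0.031 0.01 ]
case 0.39 [230.2 291.3] 169 [232.5 293. ] [21.9  9.2] 45.0 [0.408 0.302 0.01 ]
case 0.15 [220.4 239.4] 376 [220.3 240. ] [34.  14.2] 66.8 [0.554 0.34  0.01 ]
pink_bottle 0.71 [156.4 205.6] 1632 [154.9 204.8] [57.7 34. ] 35.0 [0.651 0.524 0.01 ]
pink_bottle 0.59 [330.3 214.7] 8335 [331.7 211.1] [ 72.5 142. ] 85.8 [0.636 0.033 0.01 ]
short_b 0.71 [230.8 291.5] 187 [232.5 293. ] [23.3  9.2] 45.0 [0.408 0.302 0.01 ]
short_b 0.47 [438.7 291.2] 171 [440.8 292.2] [21.2  9.2] 45.0 [ 0.413 -0.266  0.01 ]
short_c 0.71 [230.8 291.5] 187 [232.5 293. ] [23.3  9.2] 45.0 [0.408 0.302 0.01 ]
short_c 0.47 [438.7 291.2] 171 [440.8 292.2] [21.2  9.2] 45.0 [ 0.413 -0.266  0.01 ]
short_d 0.71 [230.8 291.5] 187 [232.5 293. ] [23.3  9.2] 45.0 [0.408 0.302 0.01 ]
short_d 0.47 [438.7 291.2] 171 [440.8 292.2] [21.2  9.2] 45.0 [ 0.413 -0.266  0.01 ]
long_b 0.69 [220.6 237.5] 371 [220.6 239.9] [33.9 14.3] 69.4 [0.554 0.339 0.01 ]
long_b 0.56 [493.4 277.5] 457 [493.1 277. ] [34.4 17.5] 21.8 [ 0.455 -0.41   0.01 ]
```

```bash
python3 - <<'E'
from h import *
c=camera('top');f=c['frame']
cv2.imwrite('pics/ct.png',cv2.resize(f[165:260,250:415],None,fx=4.8,fy=4.8,interpolation=cv2.INTER_CUBIC)[:,:,::-1])
c=camera('scene');f=c['frame']
cv2.imwrite('pics/cs.png',cv2.resize(f[180:305,220:375],None,fx=4.8,fy=4.8,interpolation=cv2.INTER_CUBIC)[:,:,::-1])
E
```

```text
(no output)
```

View pics/ct.png

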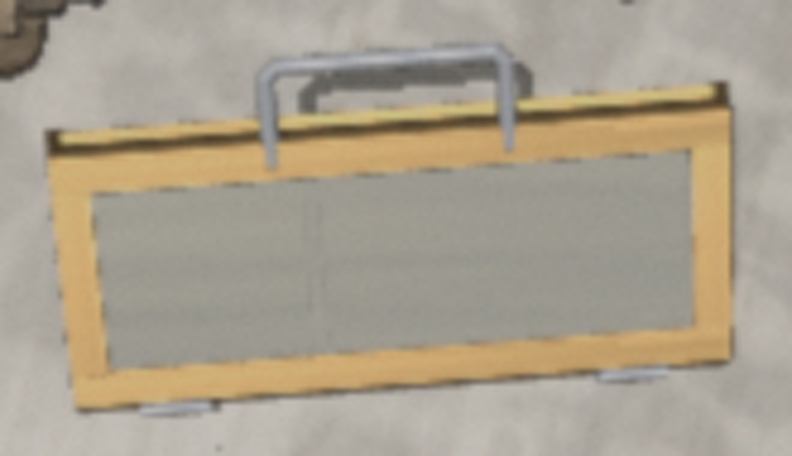

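View pics/cs.png

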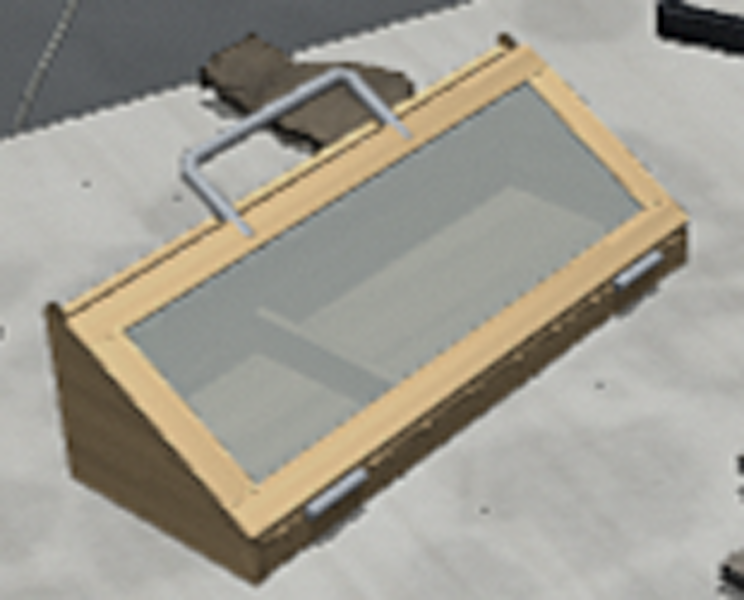

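```bash
python3 - <<'E'
from h import *
from scipy.optimize import least_squares
t=camera('top');s=camera('scene')
c32,s32=np.cos(np.radians(32)),np.sin(np.radians(32))
def fp(r,y,off=0.004): return [r*c32-off*s32, y, .03+r*s32+off*c32]
sg=lambda c,x,y:(250+x/4.8,165+y/4.8)
T=[(fp(0,.187),78,408),(fp(0,-.187),732,358),(fp(.15,.187),50,150),(fp(.15,-.187),732,110)]
S=[(fp(0,.187),258,538),(fp(0,-.187),688,215),(fp(.15,.187),68,320),(fp(.15,-.187),530,42),([0,.187,0],260,585),([.142,.187,0],72,475)]
def w(p,q): 
    a=p[2];return np.array([p[0]+np.cos(a)*q[0]-np.sin(a)*q[1],p[1]+np.sin(a)*q[0]+np.cos(a)*q[1],q[2]])
def res(p):
    r=[proj(t,w(p,q))-(250+x/4.8,165+y/4.8) for q,x,y in T]
    r+=[proj(s,w(p,q))-(220+x/4.8,180+y/4.8) for q,x,y in S]
    for px,py,sy in [(265,68,.059),(505,48,-.059)]:
        q=fp(.192,sy+p[3],0); r.append(proj(t,w(p,q))-(250+px/4.8,165+py/4.8))
    for px,py,sy in [(190,165,.059),(340,78,-.059)]:
        q=fp(.192,sy+p[3],0); r.append(proj(s,w(p,q))-(220+px/4.8,180+py/4.8))
    return np.concatenate(r)
o=least_squares(res,[.55,.03,0,0]);print(np.round(o.x,4));print(np.round(o.fun.reshape(-1,2),1).tolist())
p=o.x
print('bar',w(p,fp(.192,p[3],0)))
E
```

```text
[0.5407 0.0254 0.0782 0.0014]
[[-0.6, -0.2], [0.4, 0.3], [-0.6, 1.5], [0.2, -0.2], [-0.3, -0.1], [1.2, 0.1], [-0.1, -0.6], [-0.4, -0.9], [-0.2, 0.1], [0.1, -0.0], [2.0, -0.6], [-2.6, 0.3], [0.2, -1.2], [-0.5, -0.6]]
bar [0.70293315 0.03948636 0.1317445 ]
```

```bash
cat >> h.py <<'E'
CP=np.array([0.5407,0.0254,0.0782])
def cw(q):
    a=CP[2];return np.array([CP[0]+np.cos(a)*q[0]-np.sin(a)*q[1],CP[1]+np.sin(a)*q[0]+np.cos(a)*q[1],q[2]])
def tri(a,pa,b,pb):
    o1,d1=ray(a,pa);o2,d2=ray(b,pb)
    A=np.c_[d1,-d2];t=np.linalg.lstsq(A,o2-o1,rcond=None)[0]
    p,q=o1+d1*t[0],o2+d2*t[1];return (p+q)/2,np.linalg.norm(p-q)
def go(pos,jaw_yaw=None,tilt=None):
    """print shift/turn in tool axes to reach TCP pos, tool down with jaw (tool y) along world yaw (mod pi)"""
    s=read_state();Rc=R.from_quat(s['eef_rot']);d=Rc.inv().apply(np.array(pos)-s['ee_pos'])*100
    out=[np.round(d,1).tolist()]
    if jaw_yaw is None: jaw_yaw=np.arctan2(*Rc.as_matrix()[[1,0],1])
    best=None
    for k in (0,1):
        a=jaw_yaw+np.pi/2+k*np.pi
        M=np.array([[np.cos(a),np.sin(a),0],[np.sin(a),-np.cos(a),0],[0,0,-1]]).T
        Rt=R.from_matrix(M)
        if tilt is not None: Rt=R.from_rotvec(tilt)*Rt
        rv=(Rc.inv()*Rt).as_rotvec(); print('opt',out[0],np.round(rv,2).tolist(),'j7->',round(s['joint_positions'][6],2))
def st():
    s=read_state();print(round(s['time'],2),np.round(s['ee_pos'],3),'q',np.round(s['joint_positions'],2),'F',np.round(s['ft_force'],1),'w',round(s['width'],4))
E
python3 - <<'E'
from h import *
t=camera('top');s=camera('scene')
print(tri(t,(418,88),s,(288,35)), tri(t,(360,57),s,(243,8)))
go([.703,.0395,.24],.078)
E
```

```text
(array([ 0.78315092, -0.12027547,  0.52866483]), np.float64(0.011201014882670788)) (array([ 0.80800708, -0.00454849,  0.60420337]), np.float64(0.008459555397978363))
opt [66.8, -40.2, -5.6] [0.0, 0.0, -1.27] j7-> -0.09
opt [66.8, -40.2, -5.6] [0.0, -0.0, 1.87] j7-> -0.09
```

```bash
cat >> h.py <<'E'
def goflap(ang,tilt,back=0.0,side=0.0):
    """tool on bar when flap at angle ang, tool tilted"""
    e=np.radians(32)+ang
    b=cw([.192*np.cos(e),.0014+side,.03+.192*np.sin(e)])
    ya=np.array([-np.sin(CP[2]),np.cos(CP[2]),0]); Rt=R.from_rotvec(-tilt*ya)
    tz=Rt.apply([0,0,-1]); p=b+(.019-back)*tz
    print('tcp',np.round(p,3)); go(p,CP[2],-tilt*ya)
E
python3 - <<'E'
from h import *
goflap(0,.4,.09)
E
```

```text
tcp [0.675 0.037 0.197]
opt [64.1, -41.0, -1.3] [-0.34, 0.25, -1.25] j7-> -0.09
opt [64.1, -41.0, -1.3] [0.28, 0.37, 1.84] j7-> -0.09
```

Call:
play_rows --moves '[[[64.1, -41.0, -5], [-0.34, 0.25, -1.25], 3.0], [[64.1, -41.0, -5], [-0.34, 0.25, -1.25], 3.0], [[64.1, -41.0, -5], [-0.34, 0.25, -1.25], 3.0], [[64.1, -41.0, -5], [-0.34, 0.25, -1.25], 3.0], [[64.1, -41.0, -5], [-0.34, 0.25, -1.25], 3.0], [[64.1, -41.0, -5], [-0.34, 0.25, -1.25], 3.0], [[64.1, -41.0, -5], [-0.34, 0.25, -1.25], 3.0]]' --grip_force 15

```text
time: 1.88
ee_pos: [0.4867, -0.2244, 0.2135]
eef_rot: [0.667, 0.719, 0.144, 0.134]
ft_force: [0.0, -0.5, -0.1]
width: 0.0314
```

```bash
python3 - <<'E'
from h import *
st();goflap(0,.4,.09)
E
```

```text
1.88 [ 0.487 -0.224  0.213] q [ 0.94 -0.13 -0.4   1.96 -0.33  0.99  0.74] F [ 0.  -0.5 -0.1] w 0.0314
tcp [0.675 0.037 0.197]
opt [24.7, 18.5, 9.5] [-0.01, 0.0, -0.0] j7-> 0.74
opt [24.7, 18.5, 9.5] [0.0, 0.01, 3.14] j7-> 0.74
```

Call:
play_rows --moves '[[[24.7, 18.5, 9.5], [-0.01, 0, 0], 3.0], [[24.7, 18.5, 9.5], [-0.01, 0, 0], 3.0], [[24.7, 18.5, 9.5], [-0.01, 0, 0], 3.0], [[24.7, 18.5, 9.5], [-0.01, 0, 0], 3.0], [[24.7, 18.5, 9.5], [-0.01, 0, 0], 3.0], [[24.7, 18.5, 9.5], [-0.01, 0, 0], 3.0], [[24.7, 18.5, 9.5], [-0.01, 0, 0], 3.0]]'

```text
time: 2.75
ee_pos: [0.6754, 0.0351, 0.196]
eef_rot: [0.668, 0.717, 0.147, 0.136]
ft_force: [-0.9, -0.4, 0.0]
width: 0.0301
```

```bash
python3 - <<'E'
from h import *
st();goflap(0,.4,0)
save(camera('wrist'),'w1');save(camera('scene'),'s1')
E
```

```text
2.75 [0.675 0.035 0.196] q [ 0.57  0.2  -0.78  1.72  0.23  0.89 -0.21] F [-0.9 -0.4  0. ] w 0.0301
tcp [0.71  0.04  0.114]
opt [0.2, 0.0, 8.9] [0.0, 0.0, -0.01] j7-> -0.21
opt [0.2, 0.0, 8.9] [0.0, -0.0, 3.13] j7-> -0.21
```

View pics/w1.png

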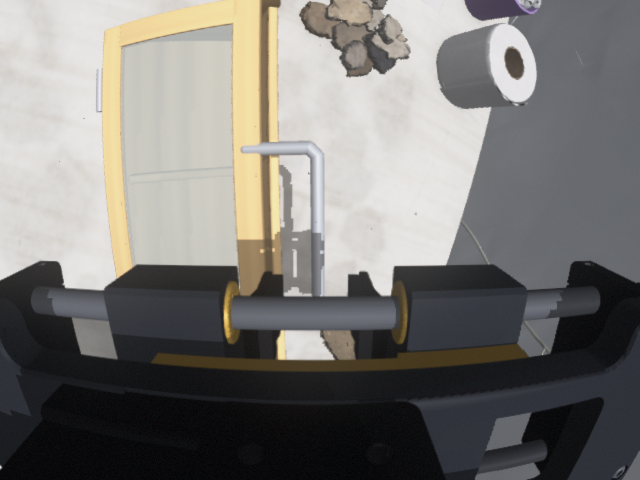

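View pics/s1.png

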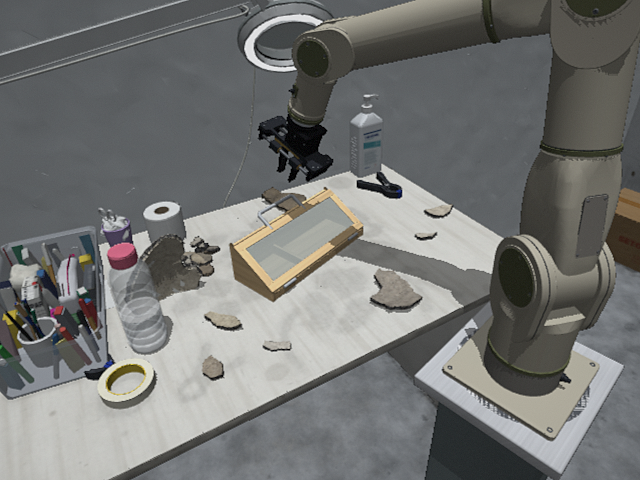

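Call:
play_rows --moves '[[[0.2, 0, 3], [0, 0, 0], 3.0], [[0.2, 0, 6], [0, 0, 0], 3.0], [[0.2, 0, 8.8], [0, 0, 0], 3.0], [[0.2, 0, 8.8], [0, 0, 0], 3.0], [[0.2, 0, 8.8], [0, 0, 0], 0.6], [[0.2, 0, 8.8], [0, 0, 0], 0.6], [[0.2, 0, 8.8], [0, 0, 0], 0.6], [[0.2, 0, 8.8], [0, 0, 0], 0.6]]'

```text
time: 3.85
ee_pos: [0.71, 0.0389, 0.1159]
eef_rot: [0.669, 0.716, 0.147, 0.136]
ft_force: [-0.6, -0.0, -0.6]
width: 0.0067
```

```bash
python3 - <<'E'
from h import *
st()
for i,a in enumerate(np.linspace(0,1.7,9)): print(round(a,2),end=' ');goflap(a,.4-.4*i/8)
E
```

```text
3.85 [0.71  0.039 0.116] q [ 0.48  0.35 -0.73  1.73  0.39  0.76 -0.33] F [-0.6 -0.  -0.6] w 0.0067
0.0 tcp [0.71  0.04  0.114]
opt [0.1, -0.0, 0.2] [0.0, 0.0, -0.01] j7-> -0.33
opt [0.1, -0.0, 0.2] [0.0, -0.01, 3.13] j7-> -0.33
0.21 tcp [0.684 0.038 0.146]
opt [0.1, -1.2, -3.8] [0.05, 0.0, -0.01] j7-> -0.33
opt [0.1, -1.2, -3.8] [0.0, -0.08, 3.13] j7-> -0.33
0.42 tcp [0.652 0.036 0.172]
opt [0.1, -3.1, -7.4] [0.1, 0.0, -0.01] j7-> -0.33
opt [0.1, -3.1, -7.4] [0.0, -0.16, 3.13] j7-> -0.33
0.64 tcp [0.615 0.033 0.19 ]
opt [0.0, -5.8, -10.6] [0.15, 0.0, -0.01] j7-> -0.33
opt [0.0, -5.8, -10.6] [0.0, -0.24, 3.12] j7-> -0.33
0.85 tcp [0.575 0.03  0.201]
opt [-0.0, -9.1, -13.1] [0.2, 0.0, -0.01] j7-> -0.33
opt [-0.0, -9.1, -13.1] [0.0, -0.32, 3.12] j7-> -0.33
1.06 tcp [0.534 0.026 0.203]
opt [-0.0, -12.8, -14.9] [0.25, 0.0, -0.01] j7-> -0.33
opt [-0.0, -12.8, -14.9] [0.0, -0.4, 3.11] j7-> -0.33
1.27 tcp [0.493 0.023 0.197]
opt [-0.1, -16.9, -16.0] [0.3, 0.0, -0.01] j7-> -0.33
opt [-0.1, -16.9, -16.0] [0.0, -0.47, 3.1] j7-> -0.33
1.49 tcp [0.454 0.02  0.182]
opt [-0.1, -21.0, -16.1] [0.35, 0.0, -0.01] j7-> -0.33
opt [-0.1, -21.0, -16.1] [0.0, -0.55, 3.08] j7-> -0.33
1.7 tcp [0.419 0.017 0.159]
opt [-0.2, -25.1, -15.4] [0.4, 0.0, -0.01] j7-> -0.33
opt [-0.2, -25.1, -15.4] [0.0, -0.63, 3.07] j7-> -0.33
```

```bash
python3 - <<'E'
from h import *
st();save(camera('wrist'),'w2');f=camera('scene')['frame'][100:270,200:400];cv2.imwrite('pics/s2.png',cv2.resize(f,None,fx=4,fy=3.5)[:,:,::-1])
E
```

```text
3.85 [0.71  0.039 0.116] q [ 0.48  0.35 -0.73  1.73  0.39  0.76 -0.33] F [-0.6 -0.  -0.6] w 0.0067
```

View pics/w2.png

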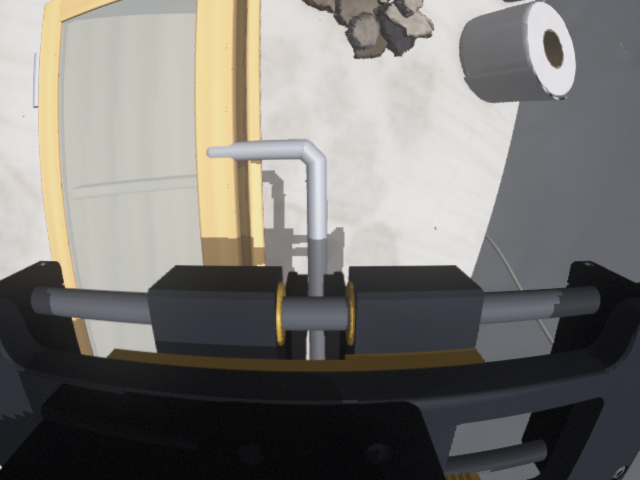

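View pics/s2.png

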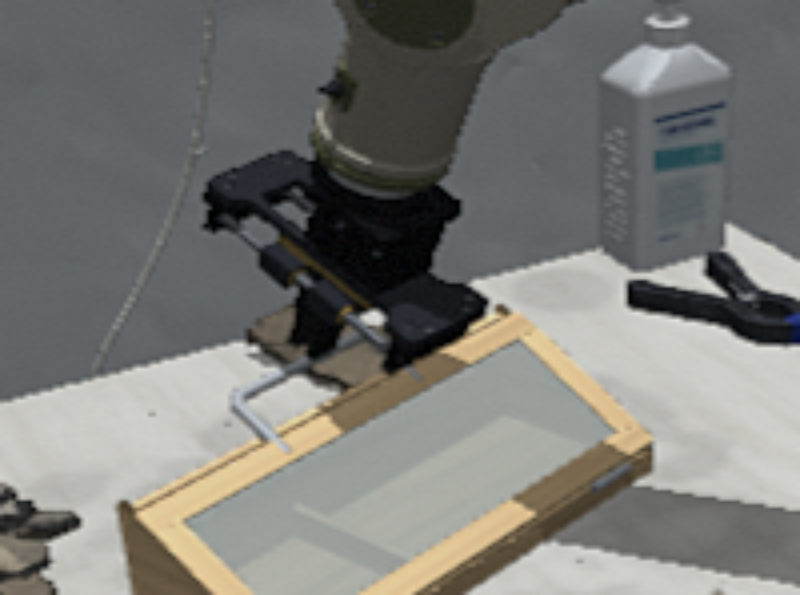

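Call:
play_rows --moves '[[[0, -0.5, -1.8], [0.02, 0, 0], 0.6], [[0, -1.2, -3.8], [0.05, 0, 0], 0.6], [[0, -2.1, -5.6], [0.07, 0, 0], 0.6], [[0, -3.1, -7.4], [0.1, 0, 0], 0.6]]' --grip_force 15

```text
time: 4.45
ee_pos: [0.6519, 0.0351, 0.1718]
eef_rot: [0.675, 0.723, 0.11, 0.102]
ft_force: [0.3, 0.3, -0.8]
width: 0.0059
```

```bash
python3 - <<'E'
from h import *
st();save(camera('wrist'),'w3');save(camera('scene'),'s3')
for i,a in enumerate(np.linspace(.42,1.7,9)): print(round(a,2),end=' ');goflap(a,.3-.3*i/8)
E
```

```text
4.45 [0.652 0.035 0.172] q [ 0.55  0.24 -0.78  1.7   0.25  0.97 -0.23] F [ 0.3  0.3 -0.8] w 0.0059
0.42 tcp [0.653 0.036 0.171]
opt [0.0, -0.0, 0.2] [0.01, 0.0, -0.01] j7-> -0.23
opt [0.0, -0.0, 0.2] [0.0, -0.01, 3.13] j7-> -0.23
0.58 tcp [0.626 0.033 0.186]
opt [0.0, -2.2, -2.0] [0.04, 0.0, -0.01] j7-> -0.23
opt [0.0, -2.2, -2.0] [0.0, -0.07, 3.13] j7-> -0.23
0.74 tcp [0.596 0.031 0.196]
opt [-0.0, -4.7, -3.9] [0.08, 0.0, -0.01] j7-> -0.23
opt [-0.0, -4.7, -3.9] [0.0, -0.13, 3.13] j7-> -0.23
0.9 tcp [0.566 0.029 0.202]
opt [-0.0, -7.5, -5.4] [0.12, 0.0, -0.01] j7-> -0.23
opt [-0.0, -7.5, -5.4] [0.0, -0.18, 3.13] j7-> -0.23
1.06 tcp [0.534 0.026 0.203]
opt [-0.1, -10.5, -6.4] [0.16, 0.0, -0.01] j7-> -0.23
opt [-0.1, -10.5, -6.4] [0.0, -0.24, 3.12] j7-> -0.23
1.22 tcp [0.503 0.024 0.199]
opt [-0.1, -13.5, -7.0] [0.19, 0.0, -0.01] j7-> -0.23
opt [-0.1, -13.5, -7.0] [0.0, -0.3, 3.12] j7-> -0.23
1.38 tcp [0.473 0.022 0.19 ]
opt [-0.1, -16.7, -7.0] [0.23, 0.0, -0.01] j7-> -0.23
opt [-0.1, -16.7, -7.0] [0.0, -0.36, 3.11] j7-> -0.23
1.54 tcp [0.445 0.019 0.177]
opt [-0.1, -19.8, -6.6] [0.27, 0.0, -0.01] j7-> -0.23
opt [-0.1, -19.8, -6.6] [0.0, -0.42, 3.1] j7-> -0.23
1.7 tcp [0.419 0.017 0.159]
opt [-0.2, -22.8, -5.7] [0.31, 0.0, -0.01] j7-> -0.23
opt [-0.2, -22.8, -5.7] [0.0, -0.48, 3.1] j7-> -0.23
```

View pics/s3.png

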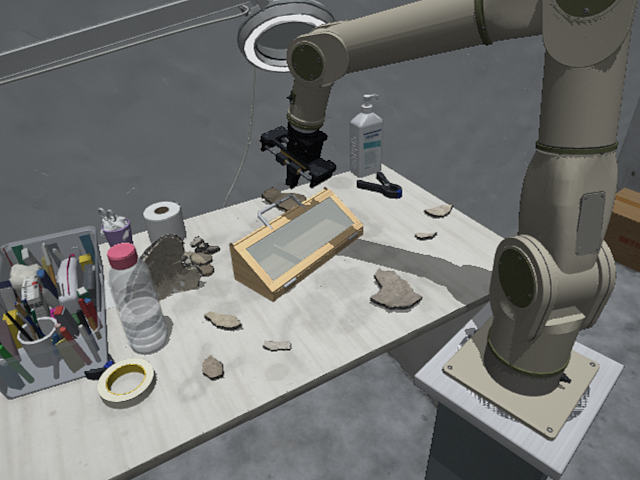

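```bash
python3 - <<'E'
from h import *
s=read_state();c=camera('scene');f=c['frame'].copy()
p=s['ee_pos'];tz=R.from_quat(s['eef_rot']).apply([0,0,1])
for q,col in [(p,(255,0,0)),(p-.019*tz,(0,255,0)),(p-.07*tz,(255,255,0)),(cw([.1628,.0014+.059,.1317]),(0,0,255)),(cw([.1628,.0014-.059,.1317]),(0,0,255))]:
    u=proj(c,q);print(u);cv2.circle(f,tuple(int(round(v)) for v in u),1,col,-1)
f=f[100:250,220:380];cv2.imwrite('pics/s4.png',cv2.resize(f,None,fx=5,fy=4,interpolation=cv2.INTER_NEAREST)[:,:,::-1])
E
```

```text
[288.08873367 196.40269233]
[289.25032317 190.97205539]
[292.49486103 175.80326537]
[259.82908667 213.16464708]
[290.30982977 195.62424362]
```

View pics/s4.png

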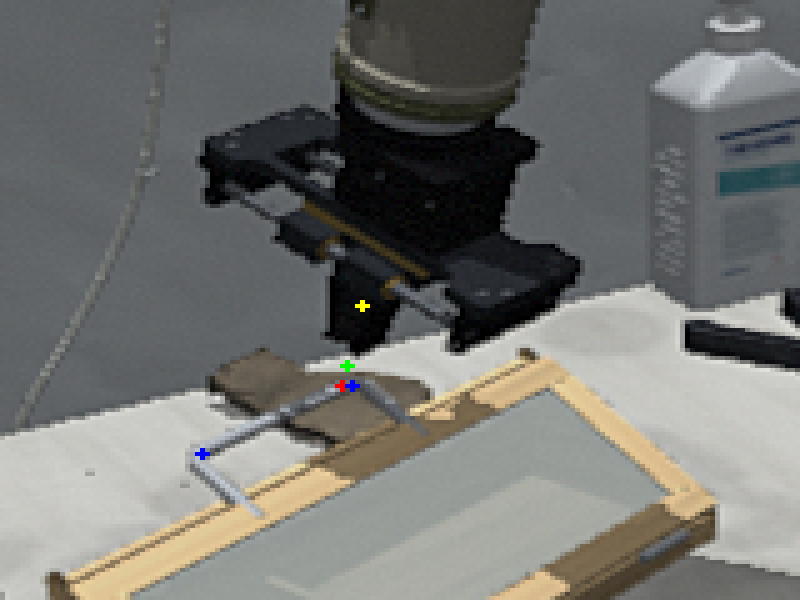

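```bash
python3 - <<'E'
from h import *
s=read_state();p=s['ee_pos'];Rr=R.from_quat(s['eef_rot']);tz=Rr.apply([0,0,1])
c=camera('top');f=c['frame'].copy()
for q,col in [(p,(255,0,0)),(p-.019*tz,(0,255,0)),(p-.07*tz,(255,255,0)),(cw([.1628,.0014+.059,.1317]),(0,0,255)),(cw([.1628,.0014-.059,.1317]),(0,0,255))]:
    u=proj(c,q);print(u);cv2.circle(f,tuple(int(round(v)) for v in u),1,col,-1)
f=f[140:260,250:410];cv2.imwrite('pics/t4.png',cv2.resize(f,None,fx=5,fy=5,interpolation=cv2.INTER_NEAREST)[:,:,::-1])
c=camera('wrist');K=c['intrinsics'];T=c['camera_from_world']
f=c['frame'].copy()
def pf(P):
    q=T[:3,:3]@P+T[:3,3];th=np.arctan2(np.hypot(q[0],q[1]),q[2]);h=q[:2]/np.hypot(*q[:2]);return [K[0,2],K[1,2]]+K[0,0]*th*h
for d,col in [(0,(255,0,0)),(.019,(0,255,0)),(.07,(255,255,0))]:
    u=pf(p-d*tz);print(d,u);cv2.circle(f,tuple(int(round(v)) for v in u),3,col,-1)
print('cam',-T[:3,:3].T@T[:3,3],Rr.inv().apply(-T[:3,:3].T@T[:3,3]-p))
cv2.imwrite('pics/w4.png',f[:,:,::-1])
E
```

```text
[331.87833296 192.35507492]
[332.16393867 192.99592006]
[332.96921264 194.80280239]
[307.15695355 178.54426514]
[352.63100166 175.33783515]
0 [315.97534703 265.85238737]
0.019 [315.96960922 277.10551025]
0.07 [315.94237349 320.89990222]
cam [0.5886727  0.09514983 0.36331989] [ 6.46265854e-02  2.68207651e-05 -2.00430295e-01]
```

View pics/t4.png

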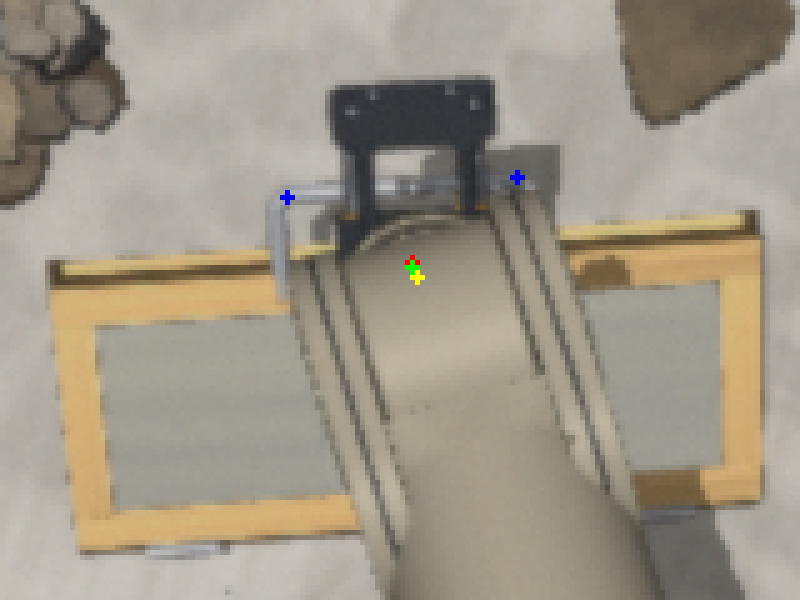

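View pics/w4.png

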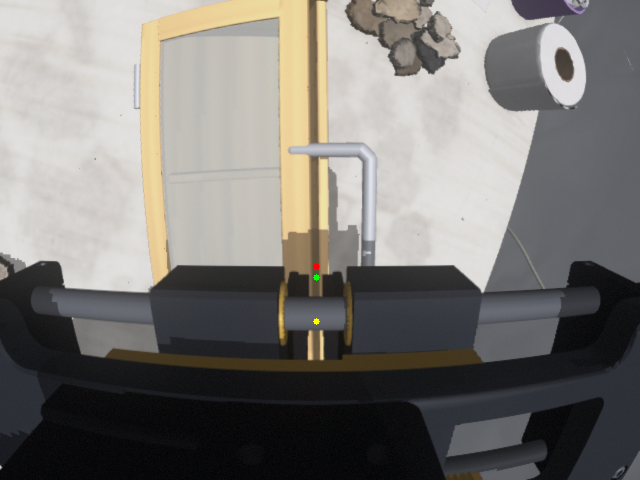

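```bash
cat >> h.py <<'E'
def pf(c,P):
    K=c['intrinsics'];T=c['camera_from_world']
    q=T[:3,:3]@P+T[:3,3];th=np.arctan2(np.hypot(q[0],q[1]),q[2]);h=q[:2]/np.hypot(*q[:2]);return np.array([K[0,2],K[1,2]])+K[0,0]*th*h
E
python3 - <<'E'
from h import *
c=camera('wrist')
f=c['frame'].copy()
for q in [[.1628,.0604,.1317],[.127,.187,.109+.004],[0,.187,.034]]:
    u=pf(c,cw(q));print(u);cv2.circle(f,tuple(int(round(v)) for v in u),2,(0,0,255),-1)
cv2.imwrite('pics/w5.png',cv2.resize(f[230:340,230:420],None,fx=4,fy=4)[:,:,::-1])
c=camera('scene');f=c['frame'];cv2.imwrite('pics/s5.png',cv2.resize(f[120:220,250:350],None,fx=6,fy=6,interpolation=cv2.INTER_CUBIC)[:,:,::-1])
E
```

```text
[368.0352267  157.18990403]
[308.15540526 -12.52037907]
[142.52689572  23.13807131]
```

View pics/w5.png

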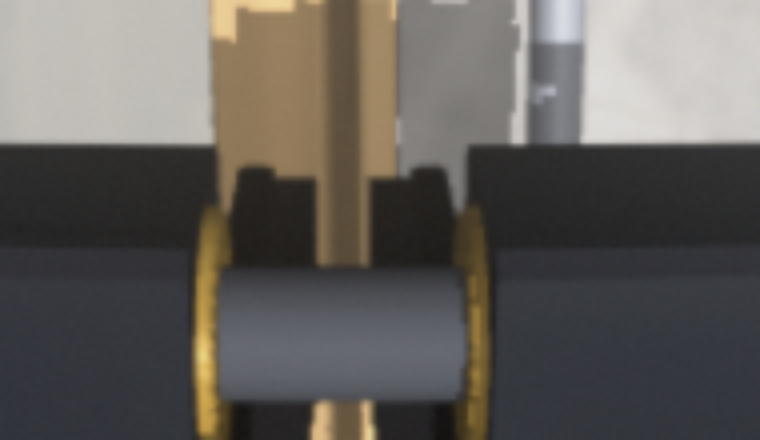

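View pics/s5.png

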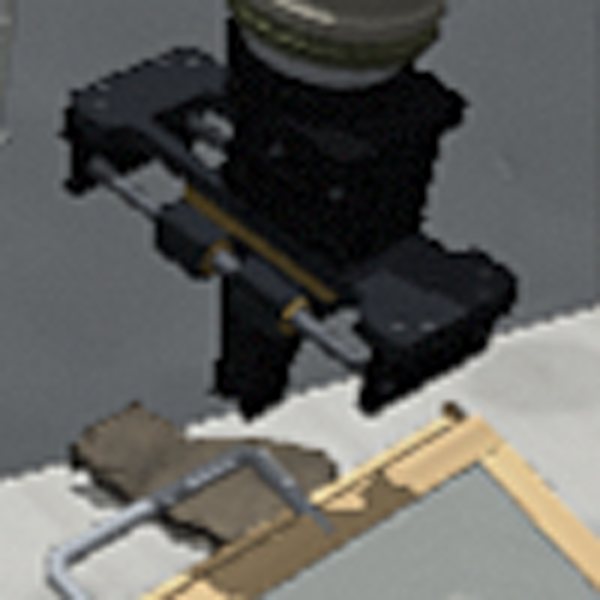

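```bash
python3 - <<'E'
from h import *
go([.44,.15,.20],.078)
E
```

```text
opt [12.9, -18.6, -8.9] [0.3, -0.0, -0.01] j7-> -0.23
opt [12.9, -18.6, -8.9] [-0.0, -0.47, 3.1] j7-> -0.23
```

Call:
play_rows --moves '[[[12.9, -18.6, -8.9], [0.3, 0, 0], 0.6], [[12.9, -18.6, -8.9], [0.3, 0, 0], 0.6], [[12.9, -18.6, -8.9], [0.3, 0, 0], 0.6], [[12.9, -18.6, -8.9], [0.3, 0, 0], 0.6], [[12.9, -18.6, -8.9], [0.3, 0, 0], 0.6], [[12.9, -18.6, -8.9], [0.3, 0, 0], 0.6]]'

```text
time: 5.55
ee_pos: [0.4404, 0.1491, 0.2008]
eef_rot: [0.682, 0.731, 0.002, 0.001]
ft_force: [1.0, -1.0, 0.1]
width: 0.0059
```

```bash
python3 - <<'E'
from h import *
st()
s=read_state();p=s['ee_pos'];tz=R.from_quat(s['eef_rot']).apply([0,0,1])
c=camera('scene');f=c['frame'].copy()
for d,col in [(0,(255,0,0)),(.019,(0,255,0)),(.07,(255,255,0))]:
    u=proj(c,p-d*tz);print(u);cv2.circle(f,tuple(int(round(v)) for v in u),1,col,-1)
u=proj(c,p).astype(int)
f=f[u[1]-90:u[1]+30,u[0]-60:u[0]+60];cv2.imwrite('pics/s6.png',cv2.resize(f,None,fx=5,fy=5,interpolation=cv2.INTER_NEAREST)[:,:,::-1])
go([.44,.15,.04],.078)
E
```

```text
5.55 [0.44  0.149 0.201] q [ 0.48  0.01 -0.9   1.8   0.01  1.33 -0.35] F [ 1.  -1.   0.1] w 0.0059
[314.21142443 237.0075938 ]
[313.95961299 229.76757438]
[313.25732476 209.57555937]
opt [0.1, -0.1, 16.1] [0.0, -0.0, -0.01] j7-> -0.35
opt [0.1, -0.1, 16.1] [-0.0, -0.0, 3.13] j7-> -0.35
```

View pics/s6.png

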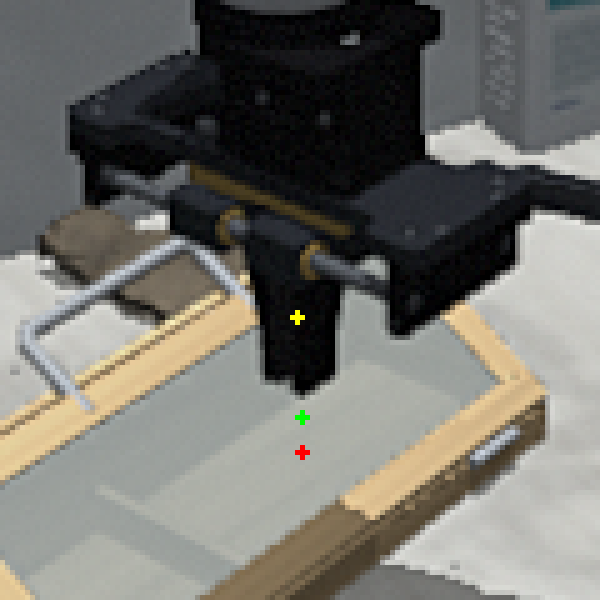

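Call:
play_rows --moves '[[[0, 0, 5], [0, 0, 0], 0.6], [[0, 0, 10], [0, 0, 0], 0.6], [[0, 0, 15], [0, 0, 0], 0.6], [[0, 0, 18], [0, 0, 0], 0.6], [[0, 0, 19.4], [0, 0, 0], 0.6], [[0, 0, 19.4], [0, 0, 0], 0.6]]'

```text
time: 6.35
ee_pos: [0.4404, 0.1498, 0.0064]
eef_rot: [0.682, 0.731, 0.001, -0.0]
ft_force: [-0.5, 0.1, -0.2]
width: 0.0061
```

```bash
python3 - <<'E'
from h import *
st()
s=read_state();p=s['ee_pos'];tz=R.from_quat(s['eef_rot']).apply([0,0,1])
c=camera('scene');f=c['frame'].copy()
u=proj(c,p).astype(int)
f=f[u[1]-90:u[1]+30,u[0]-60:u[0]+60];cv2.imwrite('pics/s7.png',cv2.resize(f,None,fx=5,fy=5,interpolation=cv2.INTER_NEAREST)[:,:,::-1])
E
```

```text
6.35 [0.44  0.15  0.006] q [ 0.37  0.29 -0.87  2.03  0.27  0.94 -0.57] F [-0.5  0.1 -0.2] w 0.0061
```

View pics/s7.png

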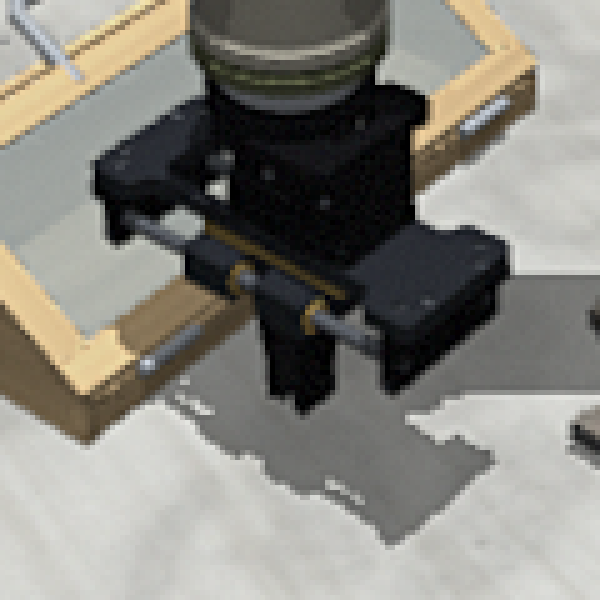

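Call:
play_rows --moves '[[[0, 0, 0.5], [0, 0, 0], 0.6], [[0, 0, 1.0], [0, 0, 0], 0.6], [[0, 0, 1.4], [0, 0, 0], 0.6], [[0, 0, 1.4], [0, 0, 0], 0.6]]'

```text
time: 6.9
ee_pos: [0.4404, 0.1498, -0.0072]
eef_rot: [0.682, 0.731, 0.001, 0.0]
ft_force: [-1.4, -0.2, -0.1]
width: 0.0061
```

Call:
play_rows --moves '[[[0, 0, 0.2], [0, 0, 0], 0.6], [[0, 0, 0.4], [0, 0, 0], 0.6]]'

```text
time: 7.15
ee_pos: [0.4407, 0.15, -0.0111]
eef_rot: [0.682, 0.731, 0.002, 0.001]
ft_force: [0.1, 0.1, 0.2]
width: 0.0063
```

Call:
play_rows --moves '[[[0, 0, 0.2], [0, 0, 0], 0.6], [[0, 0, 0.3], [0, 0, 0], 0.6]]'

```text
time: 7.4
ee_pos: [0.4405, 0.1499, -0.0142]
eef_rot: [0.682, 0.731, 0.001, 0.0]
ft_force: [-0.1, 0.0, 0.3]
width: 0.006
```

Call:
play_rows --moves '[[[0, 0, 0.2], [0, 0, 0], 0.6], [[0, 0, 0.4], [0, 0, 0], 0.6]]'

```text
time: 7.65
ee_pos: [0.4407, 0.1499, -0.0181]
eef_rot: [0.682, 0.731, 0.002, 0.001]
ft_force: [-0.0, 0.5, -1.1]
width: 0.0058
```

Call:
play_rows --moves '[[[0, 0, 0.2], [0, 0, 0], 0.6], [[0, 0, 0.3], [0, 0, 0], 0.6]]'

```text
time: 7.9
ee_pos: [0.4406, 0.1499, -0.0212]
eef_rot: [0.682, 0.731, 0.001, 0.0]
ft_force: [-0.0, -0.4, 0.1]
width: 0.0062
```

Call:
play_rows --moves '[[[0, 0, 0.2], [0, 0, 0], 0.6]]'

```text
time: 8.02
ee_pos: [0.4407, 0.15, -0.0231]
eef_rot: [0.682, 0.731, 0.002, 0.001]
ft_force: [0.2, -0.3, -1.1]
width: 0.006
```

Call:
play_rows --moves '[[[0, 0, 0.2], [0, 0, 0], 0.6]]'

```text
time: 8.15
ee_pos: [0.4407, 0.15, -0.0251]
eef_rot: [0.682, 0.731, 0.002, 0.001]
ft_force: [0.8, 0.0, 0.3]
width: 0.006
```

Call:
play_rows --moves '[[[0, 0, 0.2], [0, 0, 0], 0.6]]'

```text
time: 8.28
ee_pos: [0.4407, 0.1499, -0.0272]
eef_rot: [0.682, 0.731, 0.002, 0.001]
ft_force: [1.1, -0.0, -0.2]
width: 0.0062
```

Call:
play_rows --moves '[[[0, 0, 0.2], [0, 0, 0], 0.6]]'

```text
time: 8.4
ee_pos: [0.4406, 0.1499, -0.0292]
eef_rot: [0.682, 0.731, 0.002, 0.0]
ft_force: [0.0, -0.6, -0.9]
width: 0.0059
```

Call:
play_rows --moves '[[[0, 0, 0.15], [0, 0, 0], 0.6]]'

```text
time: 8.52
ee_pos: [0.4406, 0.1499, -0.0307]
eef_rot: [0.682, 0.731, 0.001, 0.0]
ft_force: [-0.1, 0.2, -0.4]
width: 0.0058
```

```bash
python3 - <<'E'
from h import *
st()
s=read_state();p=s['ee_pos']
c=camera('scene');f=c['frame'].copy()
u=proj(c,p).astype(int)
f=f[u[1]-90:u[1]+30,u[0]-60:u[0]+60];cv2.imwrite('pics/s8.png',cv2.resize(f,None,fx=5,fy=5,interpolation=cv2.INTER_NEAREST)[:,:,::-1])
E
```

```text
8.53 [ 0.441  0.15  -0.031] q [ 0.33  0.35 -0.84  2.05  0.34  0.87 -0.63] F [-0.1  0.2 -0.4] w 0.0058
```

View pics/s8.png

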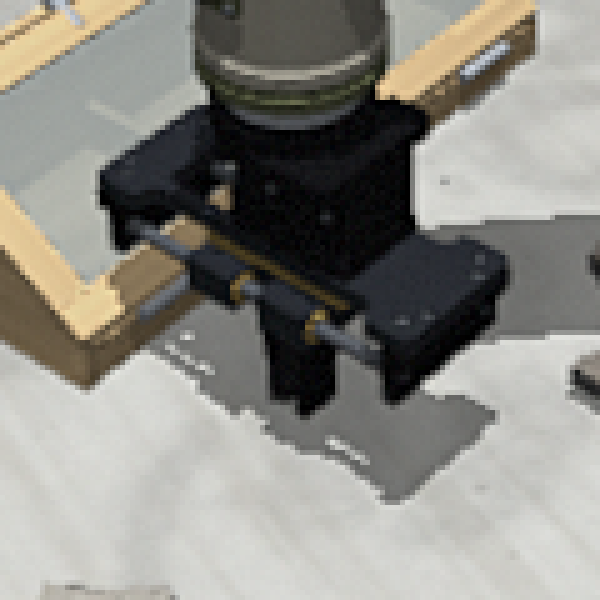

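Call:
play_rows --moves '[[[0, 0, 0.15], [0, 0, 0], 0.6]]'

```text
time: 8.7
ee_pos: [0.4407, 0.15, -0.032]
eef_rot: [0.682, 0.731, 0.002, 0.001]
ft_force: [-0.3, 0.6, 0.5]
width: 0.0063
```

Call:
play_rows --moves '[[[0, 0, 0.15], [0, 0, 0], 0.6]]'

```text
time: 8.82
ee_pos: [0.4407, 0.15, -0.0336]
eef_rot: [0.682, 0.731, 0.002, 0.001]
ft_force: [0.5, 0.7, -1.1]
width: 0.0062
```

Call:
play_rows --moves '[[[0, 0, 0.15], [0, 0, 0], 0.6]]'

```text
time: 8.95
ee_pos: [0.4407, 0.15, -0.0352]
eef_rot: [0.682, 0.731, 0.002, 0.001]
ft_force: [-0.1, 0.7, -0.7]
width: 0.0059
```

Call:
play_rows --moves '[[[0, 0, 0.15], [0, 0, 0], 0.6]]'

```text
time: 9.07
ee_pos: [0.4407, 0.15, -0.0366]
eef_rot: [0.682, 0.731, 0.002, 0.0]
ft_force: [0.5, 0.1, -0.4]
width: 0.0061
```

```bash
python3 - <<'E'
from h import *
st()
s=read_state();p=s['ee_pos']
c=camera('scene');f=c['frame'].copy()
for z in [0,.005,.01,.02,.03]: print(z,proj(c,[p[0],p[1],z]))
u=(305,250)
f=f[u[1]-50:u[1]+50,u[0]-50:u[0]+50];print(u);cv2.imwrite('pics/s9.png',cv2.resize(f,None,fx=6,fy=6,interpolation=cv2.INTER_NEAREST)[:,:,::-1])
E
```

```text
9.07 [ 0.441  0.15  -0.037] q [ 0.32  0.36 -0.83  2.05  0.35  0.86 -0.64] F [ 0.5  0.1 -0.4] w 0.0061
0 [316.50312067 305.61970869]
0.005 [316.44292217 304.07641475]
0.01 [316.38243131 302.52562581]
0.02 [316.26056398 299.40134348]
0.03 [316.13750135 296.24641739]
(305, 250)
```

View pics/s9.png

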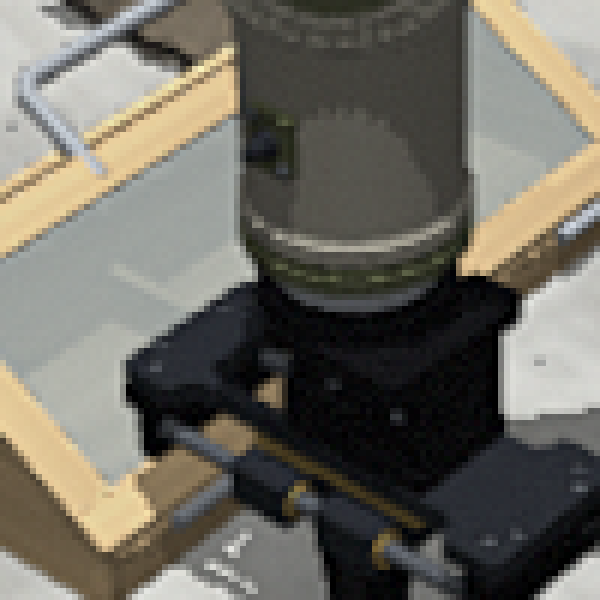

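```bash
python3 - <<'E'
from h import *
c=camera('scene');f=c['frame'].copy()
f=f[265:325,275:355];cv2.imwrite('pics/s10.png',cv2.resize(f,None,fx=9,fy=9,interpolation=cv2.INTER_NEAREST)[:,:,::-1])
E
```

```text
(no output)
```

View pics/s10.png

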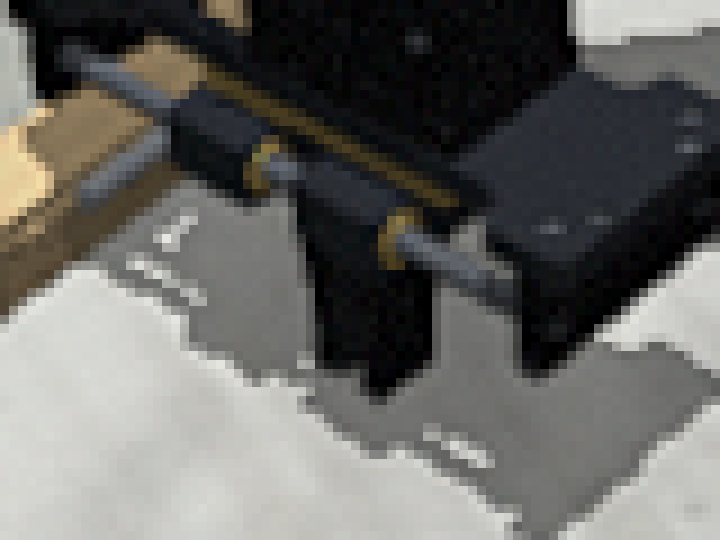

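Call:
play_rows --moves '[[[0, 0, 0.15], [0, 0, 0], 0.6]]'

```text
time: 9.3
ee_pos: [0.4409, 0.15, -0.0379]
eef_rot: [0.682, 0.731, 0.002, 0.001]
ft_force: [-6.7, -2.8, 23.0]
width: 0.006
```

Call:
play_rows --moves '[[[0, 0, 0.15], [0, 0, 0], 0.6]]'

```text
time: 9.43
ee_pos: [0.4408, 0.15, -0.0381]
eef_rot: [0.682, 0.731, 0.001, 0.001]
ft_force: [-17.5, -6.6, 48.6]
width: 0.0059
```

Call:
play_rows --moves '[[[0, 0, 0.15], [0, 0, 0], 0.6]]'

```text
time: 9.55
ee_pos: [0.4409, 0.1499, -0.0382]
eef_rot: [0.682, 0.731, 0.0, 0.002]
ft_force: [-25.4, -11.3, 77.3]
width: 0.0059
```

Call:
play_rows --moves '[[[0, 0, -4], [0, 0, 0], 3.0], [[0, 0, -9], [0, 0, 0], 3.0], [[0, 0, -14], [0, 0, 0], 3.0], [[0, 0, -19], [0, 0, 0], 3.0], [[0, 0, -23], [0, 0, 0], 3.0], [[0, 0, -23], [0, 0, 0], 3.0]]'

```text
time: 10.3
ee_pos: [0.4417, 0.1502, 0.1917]
eef_rot: [0.682, 0.731, 0.003, 0.002]
ft_force: [0.7, 0.0, -0.5]
width: 0.0302
```

```bash
sed -i 's/p=b+(.019-back)\*tz/p=b+(.019+.0375-back)*tz/' h.py; python3 - <<'E'
from h import *
st();goflap(0,.4,.09)
save(camera('scene'),'s11')
E
```

```text
10.3 [0.442 0.15  0.192] q [ 0.52  0.02 -0.93  1.82  0.02  1.31 -0.35] F [ 0.7  0.  -0.5] w 0.0302
tcp [0.69  0.038 0.163]
opt [-12.8, 24.0, 3.1] [-0.39, 0.0, -0.01] j7-> -0.35
opt [-12.8, 24.0, 3.1] [0.0, 0.61, 3.07] j7-> -0.35
```

View pics/s11.png

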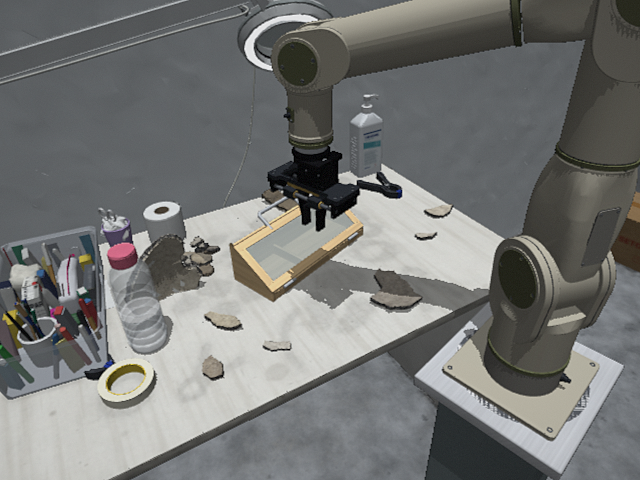

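Call:
play_rows --moves '[[[-12.8, 24.0, 3.1], [-0.39, 0, -0.01], 3.0], [[-12.8, 24.0, 3.1], [-0.39, 0, -0.01], 3.0], [[-12.8, 24.0, 3.1], [-0.39, 0, -0.01], 3.0], [[-12.8, 24.0, 3.1], [-0.39, 0, -0.01], 3.0], [[-12.8, 24.0, 3.1], [-0.39, 0, -0.01], 3.0], [[-12.8, 24.0, 3.1], [-0.39, 0, -0.01], 3.0]]'

```text
time: 11.1
ee_pos: [0.6881, 0.0378, 0.1554]
eef_rot: [0.666, 0.72, 0.142, 0.131]
ft_force: [0.5, -0.0, 0.0]
width: 0.0301
```

```bash
python3 - <<'E'
from h import *
st();goflap(0,.4,.0)
E
```

```text
11.1 [0.688 0.038 0.155] q [ 0.58  0.29 -0.82  1.73  0.34  0.85 -0.28] F [ 0.5 -0.   0. ] w 0.0301
tcp [0.725 0.041 0.08 ]
opt [0.0, 0.5, 8.4] [-0.01, -0.0, -0.0] j7-> -0.28
opt [0.0, 0.5, 8.4] [-0.0, 0.02, 3.14] j7-> -0.28
```

Call:
play_rows --moves '[[[0, 0.5, 3], [0, 0, 0], 3.0], [[0, 0.5, 6], [0, 0, 0], 3.0], [[0, 0.5, 8.0], [0, 0, 0], 3.0], [[0, 0.5, 8.0], [0, 0, 0], 3.0], [[0, 0.5, 8.0], [0, 0, 0], 0.6], [[0, 0.5, 8.0], [0, 0, 0], 0.6], [[0, 0.5, 8.0], [0, 0, 0], 0.6], [[0, 0.5, 8.0], [0, 0, 0], 0.6]]'

```text
time: 12.1
ee_pos: [0.723, 0.0411, 0.0869]
eef_rot: [0.666, 0.72, 0.143, 0.133]
ft_force: [-6.0, -1.7, 4.4]
width: 0.0092
```

```bash
python3 - <<'E'
from h import *
st()
for i,a in enumerate(np.linspace(0,1.7,9)): print(round(a,2),end=' ');goflap(a,.4-.4*i/8)
E
```

```text
12.1 [0.723 0.041 0.087] q [ 0.48  0.43 -0.75  1.71  0.48  0.75 -0.38] F [-6.  -1.7  4.4] w 0.0092
0.0 tcp [0.725 0.041 0.08 ]
opt [0.0, -0.1, 0.7] [-0.01, 0.0, 0.0] j7-> -0.38
opt [0.0, -0.1, 0.7] [-0.0, -0.01, -3.14] j7-> -0.38
0.21 tcp [0.697 0.039 0.111]
opt [0.0, -1.5, -3.2] [0.04, 0.0, 0.0] j7-> -0.38
opt [0.0, -1.5, -3.2] [-0.0, 0.07, -3.14] j7-> -0.38
0.42 tcp [0.663 0.036 0.136]
opt [-0.0, -3.7, -6.8] [0.09, 0.0, 0.0] j7-> -0.38
opt [-0.0, -3.7, -6.8] [-0.0, 0.14, -3.14] j7-> -0.38
0.64 tcp [0.625 0.033 0.154]
opt [-0.0, -6.6, -10.0] [0.14, 0.0, 0.0] j7-> -0.38
opt [-0.0, -6.6, -10.0] [-0.0, 0.22, -3.13] j7-> -0.38
0.85 tcp [0.583 0.03  0.164]
opt [-0.0, -10.1, -12.5] [0.19, 0.0, 0.0] j7-> -0.38
opt [-0.0, -10.1, -12.5] [-0.0, 0.3, -3.13] j7-> -0.38
1.06 tcp [0.539 0.027 0.166]
opt [-0.0, -14.0, -14.3] [0.24, 0.0, 0.0] j7-> -0.38
opt [-0.0, -14.0, -14.3] [-0.0, 0.38, -3.12] j7-> -0.38
1.27 tcp [0.497 0.023 0.159]
opt [0.0, -18.2, -15.4] [0.29, 0.0, 0.0] j7-> -0.38
opt [0.0, -18.2, -15.4] [-0.0, 0.46, -3.11] j7-> -0.38
1.49 tcp [0.456 0.02  0.144]
opt [0.0, -22.6, -15.6] [0.34, 0.0, 0.0] j7-> -0.38
opt [0.0, -22.6, -15.6] [-0.0, 0.54, -3.1] j7-> -0.38
1.7 tcp [0.419 0.017 0.122]
opt [0.0, -26.8, -14.9] [0.39, 0.0, 0.0] j7-> -0.38
opt [0.0, -26.8, -14.9] [-0.0, 0.61, -3.08] j7-> -0.38
```

Call:
play_rows --moves '[[[0, -0.6, -2.0], [0.02, 0, 0], 0.6], [[0, -1.4, -3.9], [0.05, 0, 0], 0.6], [[0, -2.4, -5.8], [0.07, 0, 0], 0.6], [[0, -3.6, -7.5], [0.1, 0, 0], 0.6]]'

```text
time: 12.6
ee_pos: [0.6631, 0.0363, 0.1445]
eef_rot: [0.671, 0.726, 0.108, 0.101]
ft_force: [4.9, -0.4, 4.1]
width: 0.0093
```

```bash
python3 - <<'E'
from h import *
st();save(camera('scene'),'s12')
E
```

```text
12.6 [0.663 0.036 0.145] q [ 0.57  0.31 -0.83  1.7   0.33  0.95 -0.28] F [ 4.9 -0.4  4.1] w 0.0093
```

View pics/s12.png

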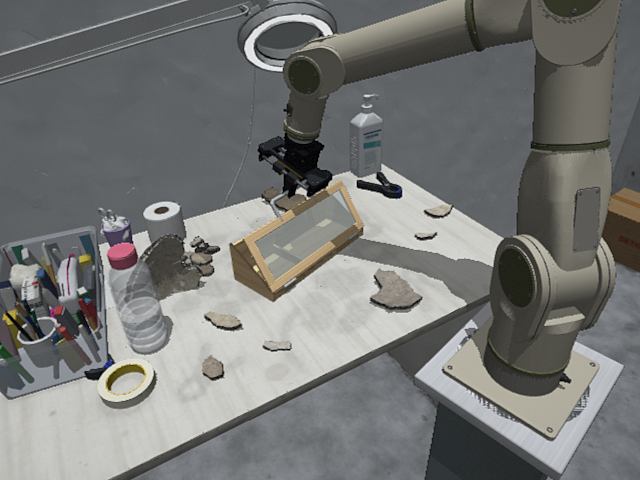

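Flap is now lifting (its top edge rose to about (345,185)). Continue along the arc.

```bash
python3 - <<'E' | grep -v "3.1\|3.0"
from h import *
for i,a in enumerate(np.linspace(.42,1.7,9)): print(round(a,2));goflap(a,.3-.3*i/8,.0075)
E
```

```text
0.42
tcp [0.662 0.036 0.142]
opt [0.0, -0.1, 0.3] [-0.01, 0.0, 0.0] j7-> -0.27
0.58
opt [0.0, -2.4, -1.9] [0.03, 0.0, 0.0] j7-> -0.27
0.74
opt [0.0, -5.0, -3.8] [0.07, 0.0, 0.0] j7-> -0.27
0.9
tcp [0.571 0.029 0.173]
opt [0.0, -7.9, -5.2] [0.11, 0.0, 0.0] j7-> -0.27
1.06
tcp [0.539 0.027 0.173]
opt [0.0, -11.0, -6.3] [0.14, 0.0, 0.0] j7-> -0.27
1.22
tcp [0.507 0.024 0.169]
opt [0.0, -14.2, -6.8] [0.18, 0.0, 0.0] j7-> -0.27
1.38
tcp [0.475 0.022 0.16 ]
opt [0.0, -17.5, -6.9] [0.22, 0.0, 0.0] j7-> -0.27
1.54
tcp [0.446 0.019 0.147]
opt [0.0, -20.7, -6.4] [0.26, 0.0, 0.0] j7-> -0.27
1.7
tcp [0.419 0.017 0.129]
opt [0.0, -23.8, -5.5] [0.29, 0.0, 0.0] j7-> -0.27
```

Call:
play_rows --moves '[[[0, -2.4, -2.1], [0.03, 0, 0], 0.6], [[0, -5.0, -3.9], [0.07, 0, 0], 0.6], [[0, -7.9, -5.3], [0.11, 0, 0], 0.6], [[0, -11, -6.4], [0.14, 0, 0], 0.6], [[0, -14.2, -6.9], [0.18, 0, 0], 0.6], [[0, -17.5, -7.0], [0.22, 0, 0], 0.6], [[0, -20.7, -6.5], [0.26, 0, 0], 0.6], [[0, -23.5, -5.7], [0.29, 0, 0], 0.6]]'

```text
time: 13.65
ee_pos: [0.4207, 0.0172, 0.1286]
eef_rot: [0.679, 0.734, 0.001, 0.002]
ft_force: [4.6, 0.8, -5.3]
width: 0.0093
```

```bash
python3 - <<'E'
from h import *
st();save(camera('scene'),'s13');goflap(1.71,0,.0075)
E
```

```text
13.65 [0.421 0.017 0.129] q [ 0.77 -0.06 -0.87  2.   -0.05  1.17 -0.01] F [ 4.6  0.8 -5.3] w 0.0093
tcp [0.418 0.017 0.128]
opt [0.0, -0.2, -0.1] [0.0, 0.0, 0.0] j7-> -0.01
opt [0.0, -0.2, -0.1] [-0.0, 0.0, -3.14] j7-> -0.01
```

View pics/s13.png

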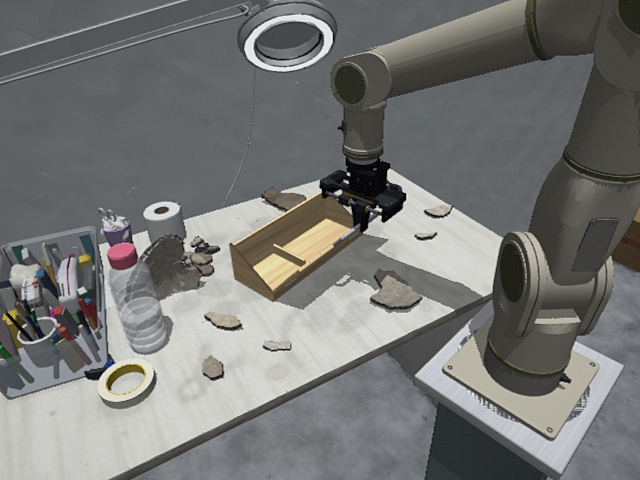

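Call:
play_rows --moves '[[[0, -0.2, 0], [0, 0, 0], 0.6], [[0, -0.2, 0], [0, 0, 0], 3.0], [[0, -0.2, 0], [0, 0, 0], 3.0], [[0, -0.2, 0], [0, 0, 0], 3.0], [[0, -0.2, -4], [0, 0, 0], 3.0], [[0, -0.2, -8], [0, 0, 0], 3.0], [[0, -0.2, -12], [0, 0, 0], 3.0], [[0, -0.2, -12], [0, 0, 0], 3.0]]'

```text
time: 14.7
ee_pos: [0.4203, 0.0174, 0.2513]
eef_rot: [0.679, 0.734, 0.002, 0.003]
ft_force: [-0.6, -1.2, -0.7]
width: 0.0303
```

```bash
python3 - <<'E'
from h import *
st();save(camera('scene'),'s14');c=camera('top');save(c,'t14');save(camera('wrist'),'w14')
for q in ['long_a','short_a']:
    for r in masks_of(c,q):
        m=r['region'].astype(np.uint8); ys,xs=np.nonzero(m)
        print(q,round(r['conf'],2),np.round(r['at'],1),m.sum(),np.round(toz(c,r['at'],0.01),3))
E
```

```text
14.7 [0.42  0.017 0.251] q [ 0.79 -0.17 -0.82  1.82 -0.12  1.44  0.07] F [-0.6 -1.2 -0.7] w 0.0303
long_a 0.86 [221.3 237.6] 359 [0.56  0.337 0.01 ]
long_a 0.72 [491.6 277.7] 444 [ 0.453 -0.406  0.01 ]
short_a 0.75 [232.4 294.1] 181 [0.405 0.302 0.01 ]
short_a 0.63 [153.8 205.7] 1581 [0.649 0.527 0.01 ]
short_a 0.43 [437.  291.6] 152 [ 0.414 -0.255  0.01 ]
```

View pics/s14.png

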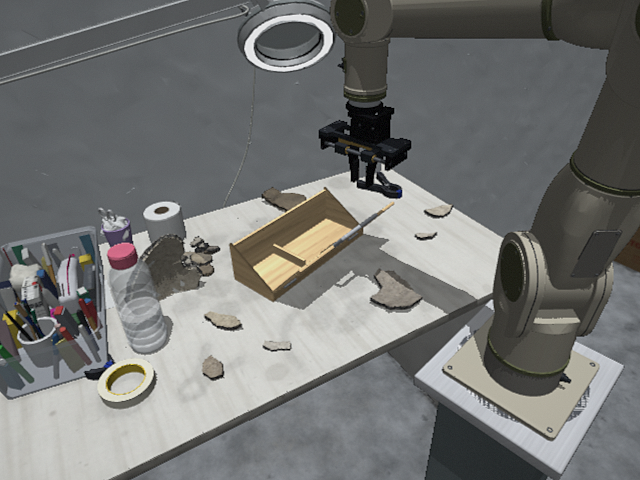

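View pics/t14.png

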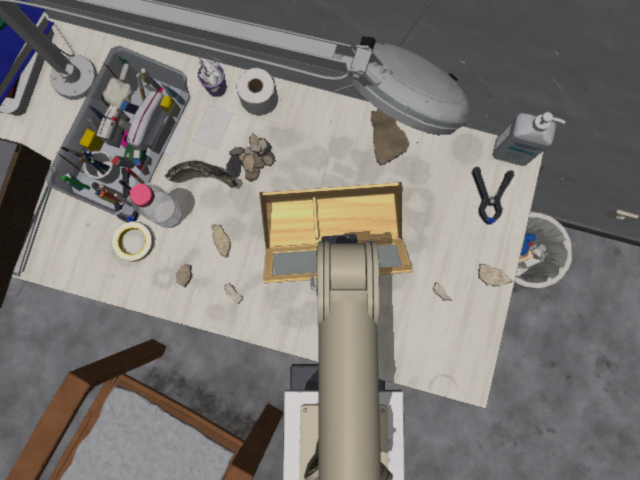

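View pics/w14.png

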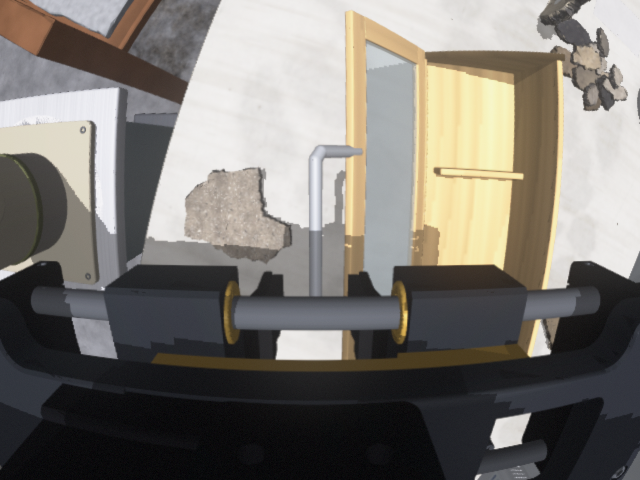

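```bash
python3 - <<'E'
from h import *
c=camera('top');print(toz(c,(184,274),.008)); go([.48,.26,.22],.078)
E
```

```text
[0.45931993 0.43635076 0.008     ]
opt [23.7, 8.1, 2.8] [0.0, 0.0, 0.0] j7-> 0.07
opt [23.7, 8.1, 2.8] [-0.0, 0.0, -3.14] j7-> 0.07
```

Call:
play_rows --moves '[[[23.7, 8.1, 1], [0, 0, 0], 6.0], [[23.7, 8.1, 1], [0, 0, 0], 8.5], [[23.7, 8.1, 2.8], [0, 0, 0], 8.5], [[23.7, 8.1, 2.8], [0, 0, 0], 8.5], [[23.7, 8.1, 2.8], [0, 0, 0], 8.5]]'

```text
time: 15.62
ee_pos: [0.4781, 0.2657, 0.2177]
eef_rot: [0.675, 0.738, -0.0, -0.003]
ft_force: [-0.8, -0.4, 0.3]
width: 0.0723
```

```bash
cat >> h.py <<'E'
def fray(c,px):
    K=c['intrinsics'];T=c['camera_from_world'];d=np.array(px,float)-[K[0,2],K[1,2]];r=np.hypot(*d);th=r/K[0,0]
    v=np.array([*(d/r*np.sin(th)),np.cos(th)]);Rt=T[:3,:3].T
    return -Rt@T[:3,3],Rt@v
def ftoz(c,px,z):
    o,d=fray(c,px);return o+d*(z-o[2])/d[2]
def sherds(c,wrist=True,qs=('long_a','short_a'),z=.012):
    seen=[]
    for q in qs:
        for r in masks_of(c,q):
            m=r['region'].astype(np.uint8)
            if m.sum()<60: continue
            cs,_=cv2.findContours(m,cv2.RETR_EXTERNAL,cv2.CHAIN_APPROX_NONE);k=max(cs,key=cv2.contourArea)[:,0,:]
            w=np.array([(ftoz if wrist else toz)(c,p,z)[:2] for p in k])
            rr=cv2.minAreaRect((w*1000).astype(np.float32));b=cv2.boxPoints(rr)
            e=[b[1]-b[0],b[2]-b[1]];e.sort(key=np.linalg.norm)
            yaw=np.arctan2(e[1][1],e[1][0])
            # width along directions through centre
            print(q,round(r['conf'],2),'px',np.round(r['at']).astype(int),'ctr',np.round(np.array(rr[0])/1000,3),'LxW',np.round([np.linalg.norm(e[1]),np.linalg.norm(e[0])]).astype(int),'longyaw',round(float((yaw+np.pi/2)%np.pi-np.pi/2),2))
            seen.append((q,r,w))
    return seen
E
python3 - <<'E'
from h import *
st();c=camera('wrist');save(c,'w15');sherds(c)
E
```

```text
15.62 [0.478 0.266 0.218] q [ 0.36  0.33 -1.15  1.57  0.3   1.43 -0.72] F [-0.8 -0.4  0.3] w 0.0723
long_a 0.94 px [388 150] ctr [0.555 0.337] LxW [97 40] longyaw 0.41
short_a 0.94 px [312  58] ctr [0.457 0.436] LxW [60 41] longyaw 0.09
short_a 0.87 px [257 175] ctr [0.411 0.303] LxW [61 26] longyaw 0.79
short_a 0.49 px [315 342] ctr [0.476 0.095] LxW [130  44] longyaw 0.08
```

View pics/w15.png

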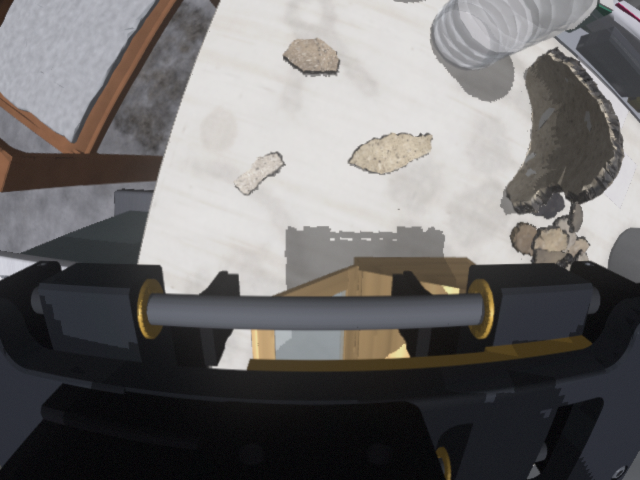

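```bash
cat >> h.py <<'E'
def gt(x,y,z,jaw): go([x,y,z-.0375],jaw)
def gc(cx,cy,z,jaw=np.pi/2):
    p=cw([cx,cy,0]); gt(p[0],p[1],z,CP[2]+jaw)
E
python3 - <<'E'
from h import *
gt(.555,.337,.10,.41+np.pi/2)
gt(.555,.337,.003,.41+np.pi/2)
E
```

```text
opt [7.2, 8.0, 15.8] [0.0, 0.0, -1.9] j7-> -0.72
opt [7.2, 8.0, 15.8] [0.0, -0.0, 1.24] j7-> -0.72
opt [7.2, 8.0, 25.5] [0.0, 0.0, -1.9] j7-> -0.72
opt [7.2, 8.0, 25.5] [0.0, -0.0, 1.24] j7-> -0.72
```

Call:
play_rows --moves '[[[7.2, 8.0, 14], [0, 0, 1.24], 8.5], [[7.2, 8.0, 14], [0, 0, 1.24], 8.5], [[7.2, 8.0, 14], [0, 0, 1.24], 8.5], [[7.2, 8.0, 14], [0, 0, 1.24], 8.5], [[7.2, 8.0, 14], [0, 0, 1.24], 8.5], [[7.2, 8.0, 14], [0, 0, 1.24], 8.5], [[7.2, 8.0, 14], [0, 0, 1.24], 8.5]]'

```text
time: 16.65
ee_pos: [0.5572, 0.3351, 0.0825]
eef_rot: [0.98, 0.199, 0.003, 0.001]
ft_force: [-0.0, 0.2, -0.2]
width: 0.0848
```

```bash
python3 - <<'E'
from h import *
st();c=camera('top');sherds(c,False)
gt(.555,.337,.003,.41+np.pi/2)
E
```

```text
16.65 [0.557 0.335 0.083] q [-0.07  0.57 -0.76  1.48  0.41  1.25 -2.05] F [-0.   0.2 -0.2] w 0.0848
long_a 0.69 px [494 279] ctr [ 0.454 -0.41 ] LxW [96 50] longyaw 1.16
long_a 0.68 px [338 230] ctr [0.564 0.025] LxW [405 286] longyaw -1.49
short_a 0.67 px [183 278] ctr [0.455 0.438] LxW [57 38] longyaw 0.04
short_a 0.6 px [232 290] ctr [0.407 0.302] LxW [60 23] longyaw 0.8
short_a 0.54 px [440 294] ctr [ 0.413 -0.264] LxW [44 20] longyaw 0.78
opt [-0.2, -0.2, 11.7] [-0.01, -0.0, 3.14] j7-> -2.04
opt [-0.2, -0.2, 11.7] [0.0, -0.0, -0.0] j7-> -2.04
```

Call:
play_rows --moves '[[[-0.2, -0.2, 4], [0, 0, 0], 8.5], [[-0.2, -0.2, 8], [0, 0, 0], 8.5], [[-0.2, -0.2, 11], [0, 0, 0], 8.5], [[-0.2, -0.2, 11.7], [0, 0, 0], 8.5], [[-0.2, -0.2, 11.7], [0, 0, 0], 3], [[-0.2, -0.2, 11.7], [0, 0, 0], 3], [[-0.2, -0.2, 11.7], [0, 0, 0], 3], [[-0.2, -0.2, 11.7], [0, 0, 0], 3]]' --grip_force 25

```text
time: 17.8
ee_pos: [0.5534, 0.3391, -0.0354]
eef_rot: [0.979, 0.203, 0.002, 0.0]
ft_force: [0.4, 1.0, 0.5]
width: 0.0531
```

Call:
play_rows --moves '[[[0, 0, 0], [0, 0, 0], 3], [[0, 0, -4], [0, 0, 0], 3], [[0, 0, -9], [0, 0, 0], 3], [[0, 0, -14], [0, 0, 0], 3], [[0, 0, -18], [0, 0, 0], 3]]'

```text
time: 18.42
ee_pos: [0.5527, 0.3393, 0.1462]
eef_rot: [0.979, 0.203, 0.002, 0.0]
ft_force: [0.3, -0.1, -1.2]
width: 0.0412
```

```bash
python3 - <<'E'
from h import *
st();c=camera('wrist');save(c,'w16')
gc(.071,-.03,.15)
gc(.071,-.03,.15,-np.pi/2)
E
```

```text
18.43 [0.553 0.339 0.146] q [-0.06  0.52 -0.78  1.42  0.37  1.35 -2.02] F [ 0.3 -0.1 -1.2] w 0.0412
opt [-8.1, 33.5, 3.9] [0.01, -0.0, -2.81] j7-> -2.02
opt [-8.1, 33.5, 3.9] [-0.0, -0.01, 0.33] j7-> -2.02
opt [-8.1, 33.5, 3.9] [-0.0, -0.01, 0.33] j7-> -2.02
opt [-8.1, 33.5, 3.9] [0.01, -0.0, -2.81] j7-> -2.02
```

View pics/w16.png

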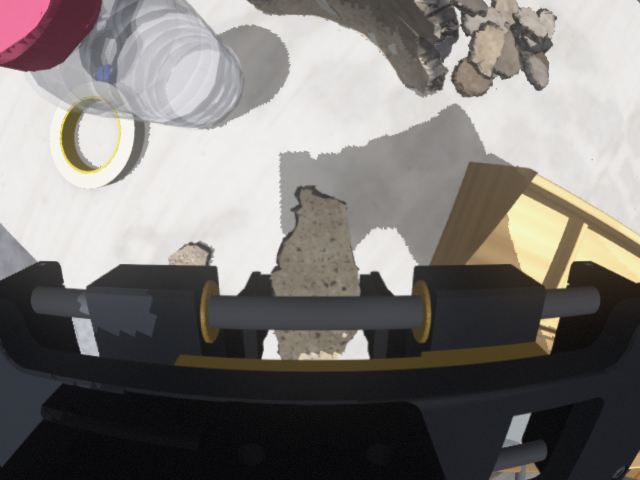

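Call:
play_rows --moves '[[[-8.1, 33.5, 2], [0, 0, 0.33], 3], [[-8.1, 33.5, 2], [0, 0, 0.33], 3], [[-8.1, 33.5, 2], [0, 0, 0.33], 3], [[-8.1, 33.5, 3.9], [0, 0, 0.33], 3], [[-8.1, 33.5, 3.9], [0, 0, 0.33], 3], [[-8.1, 33.5, 3.9], [0, 0, 0.33], 3], [[-8.1, 33.5, 3.9], [0, 0, 0.33], 3]]'

```text
time: 19.35
ee_pos: [0.6116, -0.0048, 0.1041]
eef_rot: [0.999, 0.037, 0.001, 0.001]
ft_force: [0.9, 0.4, -1.1]
width: 0.0406
```

```bash
python3 - <<'E'
from h import *
st();c=camera('wrist');save(c,'w17');c=camera('scene');save(c,'s17')
gc(.071,-.03,.018,-np.pi/2)
E
```

```text
19.35 [ 0.612 -0.005  0.104] q [ 0.43  0.43 -0.63  1.57  0.27  1.22 -1.75] F [ 0.9  0.4 -1.1] w 0.0406
opt [0.2, -0.1, 12.5] [-0.0, -0.0, 0.0] j7-> -1.75
opt [0.2, -0.1, 12.5] [0.0, -0.0, -3.14] j7-> -1.75
```

View pics/w17.png

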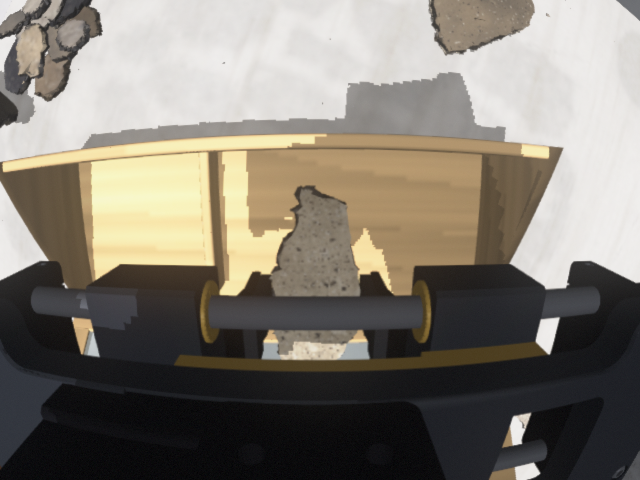

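View pics/s17.png

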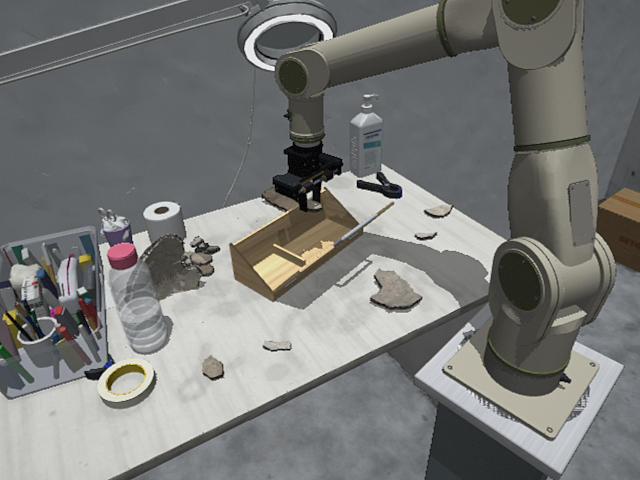

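Call:
play_rows --moves '[[[0.2, -0.1, 4], [0, 0, 0], 3], [[0.2, -0.1, 8], [0, 0, 0], 3], [[0.2, -0.1, 11.5], [0, 0, 0], 3], [[0.2, -0.1, 12.8], [0, 0, 0], 3], [[0.2, -0.1, 12.8], [0, 0, 0], 3]]'

```text
time: 20.08
ee_pos: [0.6139, 0.0017, -0.0226]
eef_rot: [0.999, 0.04, 0.001, -0.0]
ft_force: [0.1, -0.9, 1.3]
width: 0.0403
```

Call:
play_rows --moves '[[[0, 0, 0], [0, 0, 0], 6.5], [[0, 0, 0], [0, 0, 0], 6.5], [[0, 0, -4], [0, 0, 0], 6.5], [[0, 0, -9], [0, 0, 0], 6.5], [[0, 0, -14], [0, 0, 0], 6.5], [[0, 0, -18], [0, 0, 0], 6.5], [[0, 0, -18], [0, 0, 0], 6.5]]'

```text
time: 20.95
ee_pos: [0.6157, 0.001, 0.1618]
eef_rot: [0.999, 0.04, 0.005, 0.001]
ft_force: [0.7, -0.4, -1.7]
width: 0.0648
```

```bash
python3 - <<'E'
from h import *
st();c=camera('wrist');save(c,'w18');sherds(c)
gt(.411,.303,.20,.79-np.pi/2-.2)
E
```

```text
20.95 [0.616 0.001 0.162] q [ 0.43  0.39 -0.65  1.5   0.24  1.32 -1.74] F [ 0.7 -0.4 -1.7] w 0.0648
long_a 0.78 px [316 218] ctr [ 0.615 -0.001] LxW [100  41] longyaw 0.02
opt [-17.7, -31.8, -0.6] [0.0, -0.0, -0.51] j7-> -1.74
opt [-17.7, -31.8, -0.6] [-0.0, -0.0, 2.63] j7-> -1.74
```

View pics/w18.png

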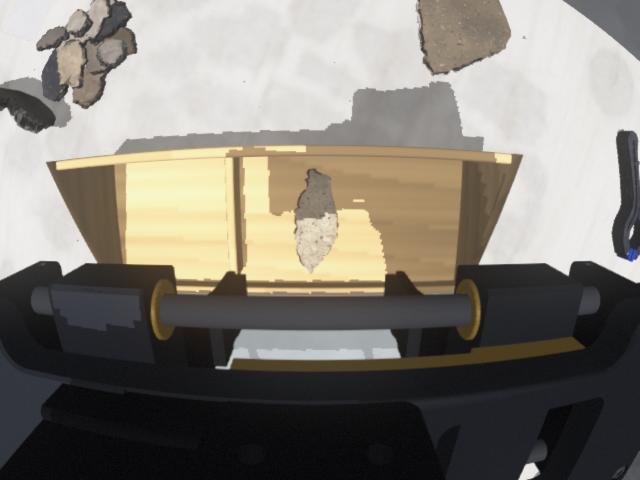

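Call:
play_rows --moves '[[[-17.7, -31.8, -1], [0, 0, -0.51], 7], [[-17.7, -31.8, -1], [0, 0, -0.51], 7], [[-17.7, -31.8, -1], [0, 0, -0.51], 7], [[-17.7, -31.8, -1], [0, 0, -0.51], 7], [[-17.7, -31.8, -1], [0, 0, -0.51], 7], [[-17.7, -31.8, -1], [0, 0, -0.51], 7], [[-17.7, -31.8, -1], [0, 0, -0.51], 7]]'

```text
time: 21.98
ee_pos: [0.4084, 0.3069, 0.166]
eef_rot: [0.956, 0.294, 0.001, 0.0]
ft_force: [0.9, -1.6, 0.2]
width: 0.0701
```

```bash
python3 - <<'E'
from h import *
st();c=camera('wrist');save(c,'w19');sherds(c);c=camera('top');sherds(c,False)
gt(.411,.303,.003,.79-np.pi/2-.2)
E
```

```text
21.98 [0.408 0.307 0.166] q [ 0.14  0.2  -0.96  1.75  0.17  1.28 -1.84] F [ 0.9 -1.6  0.2] w 0.0701
long_a 0.7 px [613 221] ctr [ 0.62  -0.003] LxW [102  48] longyaw 0.1
short_a 0.9 px [235 105] ctr [0.459 0.434] LxW [59 44] longyaw -0.64
short_a 0.67 px [320 219] ctr [0.411 0.303] LxW [60 25] longyaw 0.76
long_a 0.63 px [491 276] ctr [ 0.454 -0.412] LxW [97 50] longyaw 1.23
long_a 0.57 px [343 216] ctr [0.617 0.001] LxW [90 39] longyaw 0.01
short_a 0.54 px [439 293] ctr [ 0.413 -0.266] LxW [57 23] longyaw 0.78
opt [-0.1, -0.2, 20.1] [0.0, -0.0, -0.0] j7-> -1.83
opt [-0.1, -0.2, 20.1] [-0.0, -0.0, 3.14] j7-> -1.83
```

View pics/w19.png

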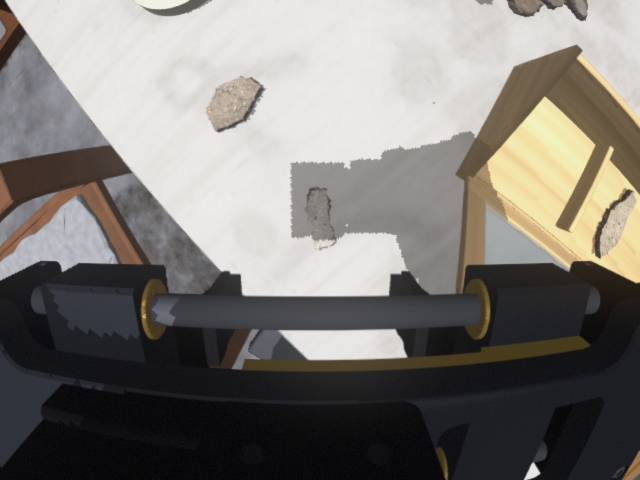

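```bash
python3 - <<'E'
from h import *
gt(.417,.309,.003,-.85)
E
```

```text
opt [0.7, -0.4, 20.1] [0.0, -0.0, -0.13] j7-> -1.83
opt [0.7, -0.4, 20.1] [-0.0, -0.0, 3.01] j7-> -1.83
```

Call:
play_rows --moves '[[[0.7, -0.4, 5], [0, 0, -0.13], 6], [[0.7, -0.4, 10], [0, 0, -0.13], 6], [[0.7, -0.4, 15], [0, 0, -0.13], 6], [[0.7, -0.4, 19], [0, 0, -0.13], 6], [[0.7, -0.4, 20.1], [0, 0, -0.13], 6], [[0.7, -0.4, 20.1], [0, 0, -0.13], 1.5], [[0.7, -0.4, 20.1], [0, 0, -0.13], 1.5], [[0.7, -0.4, 20.1], [0, 0, -0.13], 1.5]]' --grip_force 20

```text
time: 23.28
ee_pos: [0.417, 0.3111, -0.0331]
eef_rot: [0.936, 0.352, 0.002, 0.001]
ft_force: [0.8, -0.8, -0.7]
width: 0.0381
```

Call:
play_rows --moves '[[[0, 0, 0], [0, 0, 0], 1.5], [[0, 0, 0], [0, 0, 0], 1.5], [[0, 0, -4], [0, 0, 0], 1.5], [[0, 0, -9], [0, 0, 0], 1.5], [[0, 0, -14], [0, 0, 0], 1.5], [[0, 0, -19], [0, 0, 0], 1.5]]'

```text
time: 24.02
ee_pos: [0.4151, 0.3107, 0.1572]
eef_rot: [0.936, 0.352, 0.001, 0.001]
ft_force: [1.9, -0.4, 0.3]
width: 0.0261
```

```bash
python3 - <<'E'
from h import *
st();c=camera('wrist');save(c,'w20')
gc(.071,.078,.17,-np.pi/2)
E
```

```text
24.02 [0.415 0.311 0.157] q [ 0.15  0.24 -0.99  1.74  0.21  1.27 -1.74] F [ 1.9 -0.4  0.3] w 0.0261
opt [0.6, 27.8, 3.2] [0.0, -0.01, 0.64] j7-> -1.74
opt [0.6, 27.8, 3.2] [0.01, 0.0, -2.5] j7-> -1.74
```

View pics/w20.png

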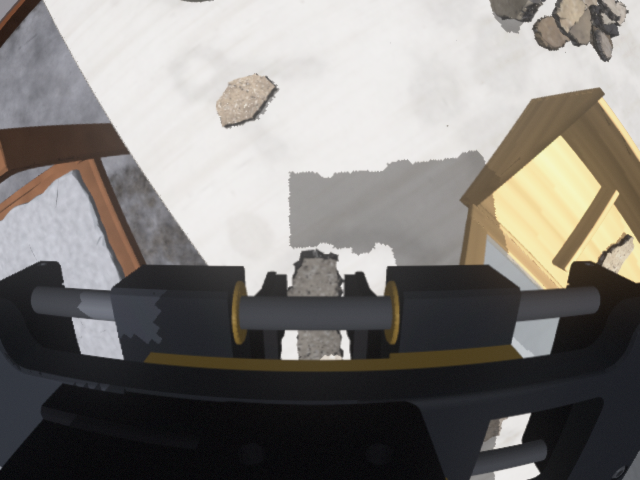

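```bash
python3 - <<'E'
from h import *
gc(.071,.073,.14,-np.pi/2)
E
```

```text
opt [0.3, 28.2, 6.2] [0.0, -0.01, 0.64] j7-> -1.74
opt [0.3, 28.2, 6.2] [0.01, 0.0, -2.5] j7-> -1.74
```

Call:
play_rows --moves '[[[0.3, 28.2, 1], [0, 0, 0.64], 1.5], [[0.3, 28.2, 1], [0, 0, 0.64], 1.5], [[0.3, 28.2, 1], [0, 0, 0.64], 1.5], [[0.3, 28.2, 1], [0, 0, 0.64], 1.5], [[0.3, 28.2, 6.2], [0, 0, 0.64], 1.5], [[0.3, 28.2, 6.2], [0, 0, 0.64], 1.5], [[0.3, 28.2, 6.2], [0, 0, 0.64], 1.5]]'

```text
time: 24.95
ee_pos: [0.6034, 0.102, 0.0947]
eef_rot: [0.999, 0.04, 0.001, -0.0]
ft_force: [0.1, 0.8, 0.0]
width: 0.0262
```

```bash
python3 - <<'E'
from h import *
st();c=camera('wrist');save(c,'w21')
gc(.071,.073,.036,-np.pi/2)
E
```

```text
24.95 [0.603 0.102 0.095] q [ 0.3   0.46 -0.7   1.58  0.31  1.21 -1.95] F [0.1 0.8 0. ] w 0.0262
opt [0.2, -0.1, 9.7] [-0.0, -0.0, 0.0] j7-> -1.95
opt [0.2, -0.1, 9.7] [0.01, -0.0, -3.14] j7-> -1.95
```

View pics/w21.png

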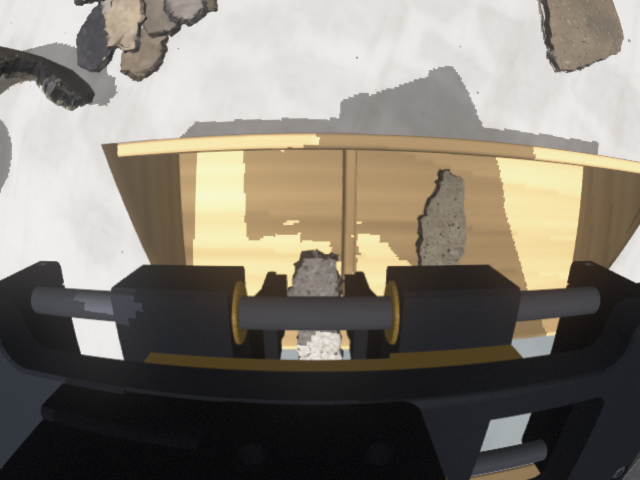

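Call:
play_rows --moves '[[[0.2, -0.1, 5], [0, 0, 0], 1.5], [[0.2, -0.1, 8.5], [0, 0, 0], 1.5], [[0.2, -0.1, 9.6], [0, 0, 0], 1.5], [[0.2, -0.1, 9.6], [0, 0, 0], 1.5], [[0.2, -0.1, 9.6], [0, 0, 0], 3.5], [[0.2, -0.1, 9.6], [0, 0, 0], 3.5], [[0.2, -0.1, 5], [0, 0, 0], 3.5], [[0.2, -0.1, -3], [0, 0, 0], 3.5]]'

```text
time: 26.0
ee_pos: [0.6047, 0.1014, 0.1074]
eef_rot: [0.999, 0.04, 0.0, 0.0]
ft_force: [1.4, -0.9, -0.2]
width: 0.0349
```

```bash
python3 - <<'E'
from h import *
st()
gt(.457,.36,.23,.078-np.pi/2)
E
```

```text
26.0 [0.605 0.101 0.107] q [ 0.31  0.45 -0.71  1.56  0.3   1.24 -1.94] F [ 1.4 -0.9 -0.2] w 0.0349
opt [-12.7, -26.9, -8.5] [0.0, -0.0, 0.0] j7-> -1.94
opt [-12.7, -26.9, -8.5] [0.0, 0.0, -3.14] j7-> -1.94
```

Call:
play_rows --moves '[[[0, 0, -6], [0, 0, 0], 6], [[-4, -6, -9], [0, 0, 0], 7], [[-18, -32, -9], [0, 0, 0], 7], [[-18, -32, -9], [0, 0, 0], 7], [[-18, -32, -9], [0, 0, 0], 7], [[-18, -32, -9], [0, 0, 0], 7], [[-18, -32, -9], [0, 0, 0], 7], [[-18, -32, -9], [0, 0, 0], 7]]'

```text
time: 27.0
ee_pos: [0.3959, 0.4113, 0.1973]
eef_rot: [0.999, 0.044, 0.001, -0.001]
ft_force: [0.0, -1.1, -0.5]
width: 0.0701
```

```bash
cat >> h.py <<'E'
def widths(w,ctr=None):
    m=np.array(w).mean(0) if ctr is None else np.array(ctr)
    from cv2 import contourArea
    M=cv2.moments((w*1e4).astype(np.float32));c=np.array([M['m10']/M['m00'],M['m01']/M['m00']])/1e4
    out=[]
    for t in np.arange(0,np.pi,.15):
        u=np.array([np.cos(t),np.sin(t)]);v=np.array([-u[1],u[0]]);d=w-c
        s=d[np.abs(d@v)<.008]@u; o=d@u
        out.append((round(t,2),int(round(1000*(s.max()-s.min()))),int(round(1000*(o.max()-o.min())))))
    return np.round(c,4),out
E
python3 - <<'E'
from h import *
st();c=camera('wrist');save(c,'w22')
for q,r,w in sherds(c): print(widths(w))
E
```

```text
27.0 [0.396 0.411 0.197] q [-0.14  0.33 -0.91  1.56  0.26  1.38 -2.56] F [ 0.  -1.1 -0.5] w 0.0701
long_a 0.98 px [632  87] ctr [ 0.62  -0.001] LxW [101  42] longyaw 0.02
long_a 0.37 px [581  83] ctr [0.597 0.098] LxW [64 31] longyaw 0.07
short_a 0.73 px [298 154] ctr [0.46  0.435] LxW [60 42] longyaw -0.54
short_a 0.62 px [581  82] ctr [0.598 0.097] LxW [64 30] longyaw 0.04
(array([ 0.6189, -0.0041]), [(np.float64(0.0), 101, 101), (np.float64(0.15), 98, 100), (np.float64(0.3), 93, 96), (np.float64(0.45), 82, 93), (np.float64(0.6), 73, 88), (np.float64(0.75), 63, 81), (np.float64(0.9), 55, 73), (np.float64(1.05), 51, 64), (np.float64(1.2), 47, 57), (np.float64(1.35), 44, 52), (np.float64(1.5), 42, 46), (np.float64(1.65), 42, 46), (np.float64(1.8), 44, 54), (np.float64(1.95), 47, 63), (np.float64(2.1), 52, 71), (np.float64(2.25), 58, 78), (np.float64(2.4), 65, 85), (np.float64(2.55), 78, 91), (np.float64(2.7), 91, 96), (np.float64(2.85), 96, 99), (np.float64(3.0), 100, 101)])
(array([0.5975, 0.0973]), [(np.float64(0.0), 64, 64), (np.float64(0.15), 63, 63), (np.float64(0.3), 62, 62), (
[... 1004 characters left out ...]
5), 60, 60), (np.float64(2.7), 59, 60), (np.float64(2.85), 60, 60), (np.float64(3.0), 61, 61)])
(array([0.5982, 0.0965]), [(np.float64(0.0), 64, 64), (np.float64(0.15), 62, 63), (np.float64(0.3), 61, 61), (np.float64(0.45), 60, 60), (np.float64(0.6), 57, 58), (np.float64(0.75), 55, 55), (np.float64(0.9), 47, 52), (np.float64(1.05), 42, 49), (np.float64(1.2), 37, 44), (np.float64(1.35), 34, 38), (np.float64(1.5), 32, 34), (np.float64(1.65), 28, 31), (np.float64(1.8), 29, 35), (np.float64(1.95), 33, 42), (np.float64(2.1), 38, 48), (np.float64(2.25), 44, 54), (np.float64(2.4), 51, 58), (np.float64(2.55), 59, 62), (np.float64(2.7), 64, 64), (np.float64(2.85), 65, 65), (np.float64(3.0), 65, 65)])
```

View pics/w22.png

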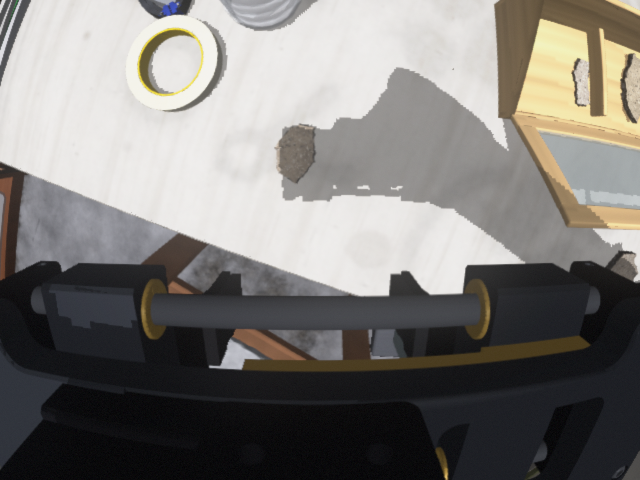

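```bash
python3 - <<'E'
from h import *
gt(.458,.436,.12,1.05)
c=camera('top');print(toz(c,(132,241),0.0))
E
```

```text
opt [5.9, -2.6, 11.4] [0.01, -0.0, -2.54] j7-> -2.55
opt [5.9, -2.6, 11.4] [-0.0, -0.0, 0.6] j7-> -2.55
[0.55079816 0.58572713 0.        ]
```

Call:
play_rows --moves '[[[5.9, -2.6, 8], [0, 0, -2.54], 7.5], [[5.9, -2.6, 8], [0, 0, -2.54], 7.5], [[5.9, -2.6, 8], [0, 0, -2.54], 7.5], [[5.9, -2.6, 8], [0, 0, -2.54], 7.5], [[5.9, -2.6, 8], [0, 0, -2.54], 7.5], [[5.9, -2.6, 8], [0, 0, -2.54], 7.5], [[5.9, -2.6, 8], [0, 0, -2.54], 7.5], [[5.9, -2.6, 8], [0, 0, -2.54], 7.5]]'

```text
time: 28.2
ee_pos: [0.4591, 0.4354, 0.1161]
eef_rot: [0.703, 0.711, 0.001, 0.002]
ft_force: [-0.5, -0.5, -0.6]
width: 0.0753
```

```bash
python3 - <<'E'
from h import *
st();gt(.458,.436,.10,1.05)
E
```

```text
28.2 [0.459 0.435 0.116] q [-0.07  0.64 -1.11  1.49  0.58  1.37 -1.2 ] F [-0.5 -0.5 -0.6] w 0.0753
opt [0.1, -0.1, 5.4] [0.0, 0.0, -1.04] j7-> -1.2
opt [0.1, -0.1, 5.4] [0.0, -0.0, 2.1] j7-> -1.2
```

Call:
play_rows --moves '[[[0.1, -0.1, 5], [0, 0, -1.04], 7.5], [[0.1, -0.1, 5], [0, 0, -1.04], 7.5], [[0.1, -0.1, 5], [0, 0, -1.04], 7.5], [[0.1, -0.1, 5], [0, 0, -1.04], 7.5], [[0.1, -0.1, 5], [0, 0, -1.04], 7.5], [[0.1, -0.1, 5], [0, 0, -1.04], 7.5]]'

```text
time: 28.95
ee_pos: [0.4582, 0.4363, 0.0658]
eef_rot: [0.257, 0.966, -0.0, 0.002]
ft_force: [-0.3, 1.0, -0.3]
width: 0.0752
```

```bash
python3 - <<'E'
from h import *
st();c=camera('wrist');save(c,'w23');sherds(c);gt(.458,.436,.003,1.05)
E
```

```text
28.95 [0.458 0.436 0.066] q [-0.    0.8  -1.25  1.53  0.77  1.37 -0.27] F [-0.3  1.  -0.3] w 0.0752
short_a 0.91 px [318 244] ctr [0.46  0.436] LxW [60 42] longyaw -0.54
opt [-0.0, -0.1, 10.0] [0.0, 0.0, -0.01] j7-> -0.28
opt [-0.0, -0.1, 10.0] [0.0, -0.0, 3.14] j7-> -0.28
```

View pics/w23.png

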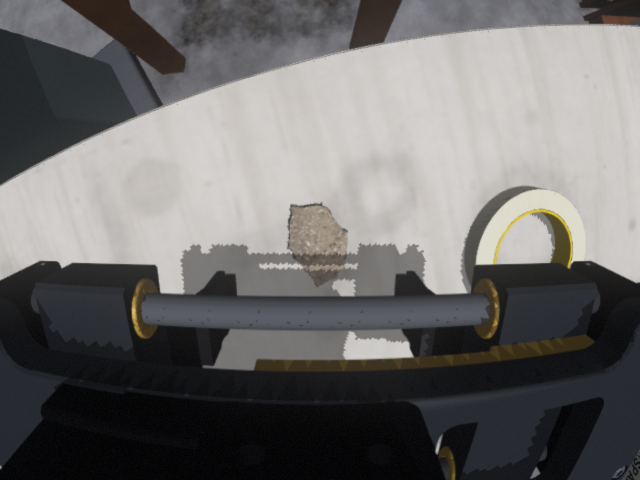

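Call:
play_rows --moves '[[[0, -0.1, 4], [0, 0, 0], 7.5], [[0, -0.1, 8], [0, 0, 0], 7.5], [[0, -0.1, 10], [0, 0, 0], 7.5], [[0, -0.1, 10], [0, 0, 0], 7.5], [[0, -0.1, 10], [0, 0, 0], 3], [[0, -0.1, 10], [0, 0, 0], 3], [[0, -0.1, 10], [0, 0, 0], 3], [[0, -0.1, 10], [0, 0, 0], 3]]'

```text
time: 30.1
ee_pos: [0.4566, 0.4373, -0.0335]
eef_rot: [0.258, 0.966, 0.0, 0.002]
ft_force: [0.4, 0.9, 1.4]
width: 0.0426
```

Call:
play_rows --moves '[[[0, 0, 0], [0, 0, 0], 3], [[0, 0, 0], [0, 0, 0], 3], [[0, 0, -4], [0, 0, 0], 3], [[0, 0, -9], [0, 0, 0], 3], [[0, 0, -14], [0, 0, 0], 3], [[0, 0, -19], [0, 0, 0], 3]]'

```text
time: 30.85
ee_pos: [0.4556, 0.4369, 0.1575]
eef_rot: [0.258, 0.966, 0.0, 0.001]
ft_force: [-0.1, 0.4, -0.3]
width: 0.0427
```

```bash
python3 - <<'E'
from h import *
st();c=camera('wrist');save(c,'w24')
gc(.071,.115,.17,np.pi/2)
E
```

```text
30.85 [0.456 0.437 0.157] q [ 0.01  0.72 -1.31  1.44  0.7   1.51 -0.23] F [-0.1  0.4 -0.3] w 0.0427
opt [-27.3, -18.2, 3.1] [0.01, 0.01, -0.6] j7-> -0.23
opt [-27.3, -18.2, 3.1] [0.01, -0.01, 2.54] j7-> -0.23
```

View pics/w24.png

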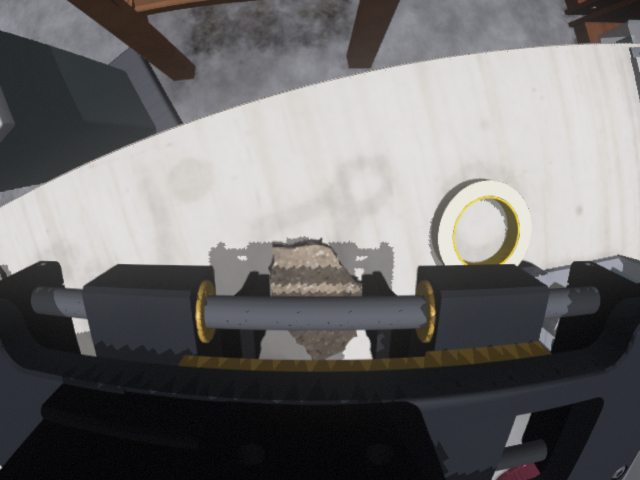

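```bash
python3 - <<'E'
from h import *
gc(.069,.106,.15,np.pi/2)
E
```

```text
opt [-27.6, -19.1, 5.1] [0.01, 0.01, -0.6] j7-> -0.23
opt [-27.6, -19.1, 5.1] [0.01, -0.01, 2.54] j7-> -0.23
```

Call:
play_rows --moves '[[[-27.6, -19.1, 0], [0.01, 0.01, -0.6], 3], [[-27.6, -19.1, 0], [0.01, 0.01, -0.6], 3], [[-27.6, -19.1, 0], [0.01, 0.01, -0.6], 3], [[-27.6, -19.1, 0], [0.01, 0.01, -0.6], 3], [[-27.6, -19.1, 0], [0.01, 0.01, -0.6], 3], [[-27.6, -19.1, 3], [0.01, 0.01, -0.6], 3], [[-27.6, -19.1, 5.1], [0.01, 0.01, -0.6], 3], [[-27.6, -19.1, 5.1], [0.01, 0.01, -0.6], 3]]'

```text
time: 31.9
ee_pos: [0.5984, 0.1349, 0.1042]
eef_rot: [-0.04, 0.999, -0.004, -0.006]
ft_force: [-0.3, 0.6, -0.1]
width: 0.0428
```

```bash
python3 - <<'E'
from h import *
st();c=camera('wrist');save(c,'w25');gc(.069,.106,.033,np.pi/2)
E
```

```text
31.9 [0.598 0.135 0.104] q [ 0.6   0.81 -1.37  1.53  0.79  1.47  0.84] F [-0.3  0.6 -0.1] w 0.0428
opt [-0.4, 0.1, 11.0] [-0.01, -0.01, 0.0] j7-> 0.84
opt [-0.4, 0.1, 11.0] [0.02, -0.01, -3.14] j7-> 0.84
```

View pics/w25.png

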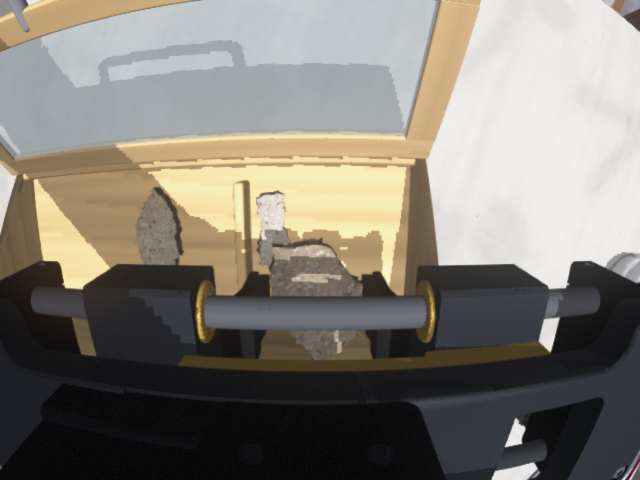

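Call:
play_rows --moves '[[[-0.3, 0.1, 4], [-0.01, -0.01, 0], 3], [[-0.3, 0.1, 8], [-0.01, -0.01, 0], 3], [[-0.3, 0.1, 10.8], [-0.01, -0.01, 0], 3], [[-0.3, 0.1, 10.8], [-0.01, -0.01, 0], 3]]'

```text
time: 32.45
ee_pos: [0.6008, 0.1356, -0.0028]
eef_rot: [-0.04, 0.999, 0.001, -0.001]
ft_force: [0.2, -0.2, 0.7]
width: 0.0426
```

Call:
play_rows --moves '[[[0, 0, 0], [0, 0, 0], 5], [[0, 0, 0], [0, 0, 0], 5], [[0, 0, -4], [0, 0, 0], 5], [[0, 0, -9], [0, 0, 0], 5], [[0, 0, -15], [0, 0, 0], 5], [[0, 0, -19], [0, 0, 0], 5], [[0, 0, -19], [0, 0, 0], 5]]'

```text
time: 33.33
ee_pos: [0.603, 0.1353, 0.1921]
eef_rot: [-0.039, 0.999, 0.002, 0.003]
ft_force: [-0.2, -0.9, -0.3]
width: 0.05
```

```bash
python3 - <<'E'
from h import *
st();c=camera('wrist');save(c,'w26');c=camera('top');save(c,'t26');sherds(c,False)
E
```

```text
33.33 [0.603 0.135 0.192] q [ 0.61  0.72 -1.41  1.43  0.71  1.57  0.9 ] F [-0.2 -0.9 -0.3] w 0.05
long_a 0.88 px [491 277] ctr [ 0.452 -0.41 ] LxW [91 51] longyaw 1.21
short_a 0.66 px [441 293] ctr [ 0.415 -0.263] LxW [53 25] longyaw 0.78
```

View pics/w26.png

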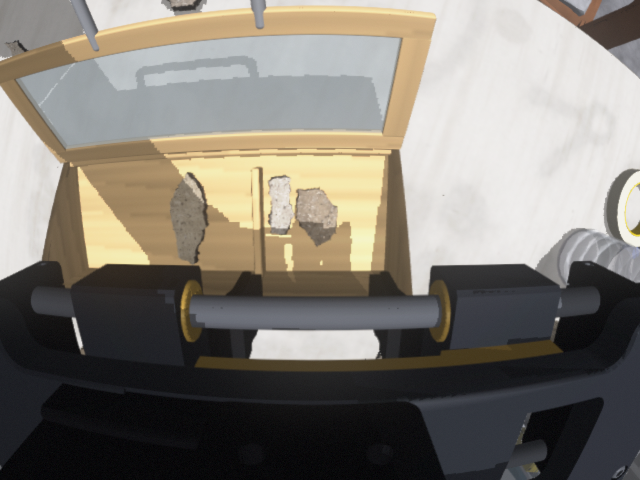

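View pics/t26.png

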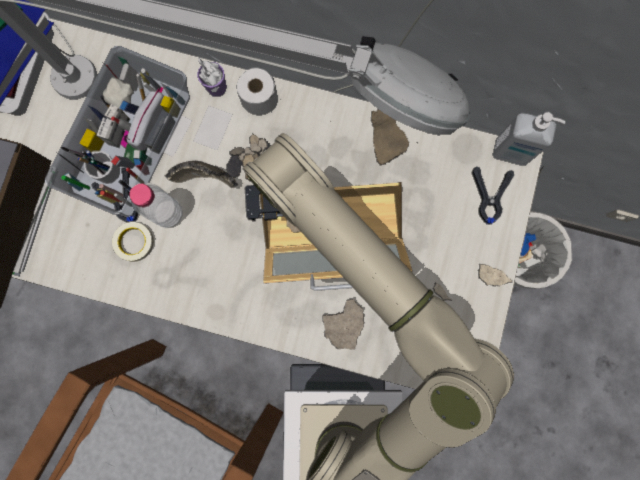

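```bash
python3 - <<'E'
from h import *
gt(.44,-.33,.24,-.25)
E
```

```text
opt [19.7, -44.9, -1.7] [0.0, -0.0, 1.9] j7-> 0.9
opt [19.7, -44.9, -1.7] [0.0, 0.0, -1.24] j7-> 0.9
```

Call:
play_rows --moves '[[[19.7, -44.9, -1.7], [0, 0, 1.9], 7], [[19.7, -44.9, -1.7], [0, 0, 1.9], 7], [[19.7, -44.9, -1.7], [0, 0, 1.9], 7], [[19.7, -44.9, -1.7], [0, 0, 1.9], 7], [[19.7, -44.9, -1.7], [0, 0, 1.9], 7], [[19.7, -44.9, -1.7], [0, 0, 1.9], 7], [[19.7, -44.9, -1.7], [0, 0, 1.9], 7], [[19.7, -44.9, -1.7], [0, 0, 1.9], 7]]'

```text
time: 34.52
ee_pos: [0.4384, -0.3317, 0.2023]
eef_rot: [0.656, 0.755, 0.001, -0.002]
ft_force: [0.5, -0.2, 0.7]
width: 0.0701
```

```bash
python3 - <<'E'
from h import *
st();gt(.44,-.33,.24,-.25)
E
```

```text
34.52 [ 0.438 -0.332  0.202] q [ 1.56  0.41 -1.25  1.59  0.39  1.43  0.42] F [ 0.5 -0.2  0.7] w 0.0701
opt [0.1, 0.2, -0.0] [-0.0, -0.0, 0.39] j7-> 0.42
opt [0.1, 0.2, -0.0] [0.01, -0.0, -2.75] j7-> 0.42
```

Call:
play_rows --moves '[[[0, 0, 0], [0, 0, 0.39], 7], [[0, 0, 0], [0, 0, 0.39], 7], [[0, 0, 0], [0, 0, 0.39], 7]]'

```text
time: 34.9
ee_pos: [0.4399, -0.3291, 0.2025]
eef_rot: [0.787, 0.617, 0.001, -0.002]
ft_force: [0.2, 1.4, -0.6]
width: 0.0697
```

```bash
python3 - <<'E'
from h import *
st();c=camera('wrist');save(c,'w27')
for q,r,w in sherds(c): print(widths(w))
c=camera('top');sherds(c,False)
E
```

```text
34.9 [ 0.44  -0.329  0.202] q [ 1.51  0.36 -1.17  1.59  0.34  1.42  0.07] F [ 0.2  1.4 -0.6] w 0.0697
long_a 0.93 px [348 269] ctr [ 0.461 -0.4  ] LxW [66 54] longyaw 1.36
short_a 0.65 px [283 157] ctr [ 0.413 -0.267] LxW [62 25] longyaw 0.55
(array([ 0.4617, -0.4018]), [(np.float64(0.0), 57, 62), (np.float64(0.15), 62, 68), (np.float64(0.3), 67, 73), (np.float64(0.45), 73, 77), (np.float64(0.6), 79, 79), (np.float64(0.75), 80, 80), (np.float64(0.9), 79, 79), (np.float64(1.05), 72, 76), (np.float64(1.2), 66, 72), (np.float64(1.35), 63, 66), (np.float64(1.5), 64, 65), (np.float64(1.65), 66, 66), (np.float64(1.8), 67, 67), (np.float64(1.95), 66, 66), (np.float64(2.1), 64, 64), (np.float64(2.25), 59, 61), (np.float64(2.4), 56, 58), (np.float64(2.55), 55, 56), (np.float64(2.7), 53, 54), (np.float64(2.85), 52, 53), (np.float64(3.0), 54, 56)])
(array([ 0.4153, -0.2669]), [(np.float64(0.0), 45, 50), (np.float64(0.15), 51, 55), (np.float64(0.3), 54, 59), (np.float64(0.45), 56, 61), (np.float64(0.6), 62, 63), (np.float64(0.75), 63, 63), (np.float64(0.9), 59, 62), (np.float64(1.05), 58, 59), (np.float64(1.2), 48, 56), (np.float64(1.35), 42, 53), (np.float64(1.5), 36, 50), (np.float64(1.65), 32, 45), (np.float64(1.8), 30, 39), (np.float64(1.95), 27, 33), (np.float64(2.1), 25, 26), (np.float64(2.25), 25, 26), (np.float64(2.4), 25, 27), (np.float64(2.55), 26, 32), (np.float64(2.7), 30, 37), (np.float64(2.85), 33, 42), (np.float64(3.0), 41, 47)])
long_a 0.65 px [481 271] ctr [ 0.47  -0.377] LxW [36 16] longyaw -0.03
short_a 0.79 px [296 225] ctr [0.602 0.137] LxW [57 38] longyaw 0.65
short_a 0.54 px [306 223] ctr [0.596 0.101] LxW [56 22] longyaw 0.01
short_a 0.43 px [333 235] ctr [0.563 0.026] LxW [406 285] longyaw -1.48
short_a 0.41 px [439 293] ctr [ 0.414 -0.265] LxW [55 23] longyaw 0.78
```

View pics/w27.png

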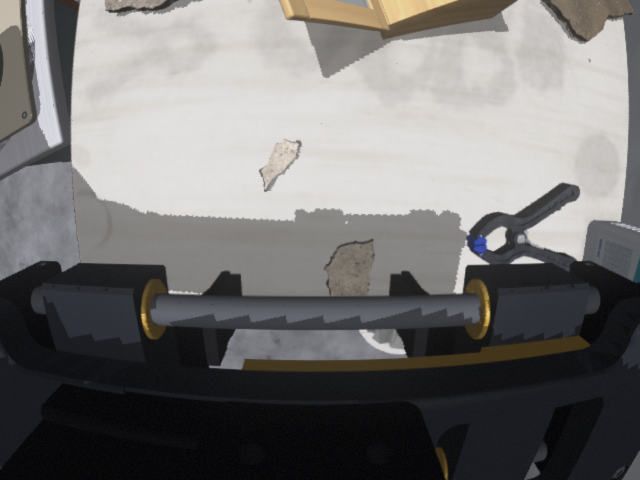

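```bash
python3 - <<'E'
from h import *
gt(.415,-.2665,.003,-.97)
E
```

```text
opt [5.4, -3.9, 23.8] [-0.0, -0.0, 0.73] j7-> 0.07
opt [5.4, -3.9, 23.8] [0.0, -0.0, -2.41] j7-> 0.07
```

Call:
play_rows --moves '[[[5.4, -3.9, 4], [0, 0, 0.73], 6.5], [[5.4, -3.9, 8], [0, 0, 0.73], 6.5], [[5.4, -3.9, 12], [0, 0, 0.73], 6.5], [[5.4, -3.9, 14], [0, 0, 0.73], 6.5], [[5.4, -3.9, 14], [0, 0, 0.73], 6.5]]'

```text
time: 35.83
ee_pos: [0.4148, -0.2663, 0.0625]
eef_rot: [0.955, 0.297, 0.0, -0.002]
ft_force: [0.1, 0.5, -0.2]
width: 0.065
```

```bash
python3 - <<'E'
from h import *
st();c=camera('wrist')
for q,r,w in sherds(c,qs=('short_a',)): print(widths(w)[0])
gt(.415,-.2665,.003,-.97)
E
```

```text
35.83 [ 0.415 -0.266  0.062] q [ 1.41  0.32 -1.04  1.9   0.3   1.1  -0.72] F [ 0.1  0.5 -0.2] w 0.065
short_a 0.69 px [138  26] ctr [ 0.459 -0.032] LxW [276  71] longyaw -1.19
[ 0.4702 -0.0396]
opt [-0.1, -0.1, 9.9] [-0.0, -0.0, 0.0] j7-> -0.72
opt [-0.1, -0.1, 9.9] [0.0, -0.0, -3.14] j7-> -0.72
```

Call:
play_rows --moves '[[[-0.1, -0.1, 4], [0, 0, 0], 6.5], [[-0.1, -0.1, 8], [0, 0, 0], 6.5], [[-0.1, -0.1, 9.9], [0, 0, 0], 6.5], [[-0.1, -0.1, 9.9], [0, 0, 0], 1.5], [[-0.1, -0.1, 9.9], [0, 0, 0], 1.5], [[-0.1, -0.1, 9.9], [0, 0, 0], 1.5], [[-0.1, -0.1, 9.9], [0, 0, 0], 1.5], [[-0.1, -0.1, 9.9], [0, 0, 0], 1.5]]'

```text
time: 36.92
ee_pos: [0.4142, -0.2667, -0.0352]
eef_rot: [0.955, 0.295, 0.001, -0.001]
ft_force: [0.6, -1.4, 2.9]
width: 0.0235
```

Call:
play_rows --moves '[[[0, 0, 0], [0, 0, 0], 1.5], [[0, 0, 0], [0, 0, 0], 1.5], [[0, 0, -5], [0, 0, 0], 1.5], [[0, 0, -10], [0, 0, 0], 1.5], [[0, 0, -15], [0, 0, 0], 1.5], [[0, 0, -21], [0, 0, 0], 1.5], [[0, 0, -24], [0, 0, 0], 1.5]]'

```text
time: 37.8
ee_pos: [0.4149, -0.2673, 0.2072]
eef_rot: [0.955, 0.295, 0.001, 0.0]
ft_force: [-0.4, -0.6, -1.2]
width: 0.0234
```

```bash
python3 - <<'E'
from h import *
st();c=camera('wrist');save(c,'w28')
gc(.069,.146,.20,-np.pi/2)
E
```

```text
37.8 [ 0.415 -0.267  0.207] q [ 1.54  0.14 -1.12  1.72  0.13  1.36 -0.58] F [-0.4 -0.6 -1.2] w 0.0234
opt [40.1, -26.4, 4.8] [0.0, -0.0, 0.52] j7-> -0.58
opt [40.1, -26.4, 4.8] [0.01, 0.0, -2.62] j7-> -0.58
```

View pics/w28.png

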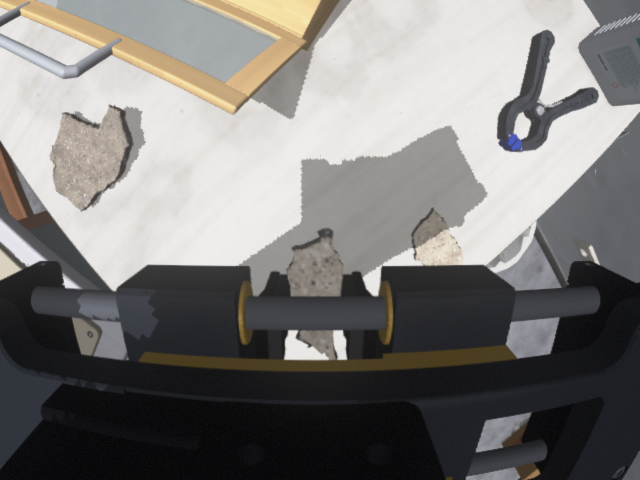

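```bash
python3 - <<'E'
from h import *
gc(.069,.143,.23,-np.pi/2)
E
```

```text
opt [40.0, -26.1, 1.8] [0.0, -0.0, 0.52] j7-> -0.58
opt [40.0, -26.1, 1.8] [0.01, 0.0, -2.62] j7-> -0.58
```

Call:
play_rows --moves '[[[40, -26.1, 1.8], [0, 0, 0.52], 1.5], [[40, -26.1, 1.8], [0, 0, 0.52], 1.5], [[40, -26.1, 1.8], [0, 0, 0.52], 1.5], [[40, -26.1, 1.8], [0, 0, 0.52], 1.5], [[40, -26.1, 1.8], [0, 0, 0.52], 1.5], [[40, -26.1, 1.8], [0, 0, 0.52], 1.5], [[40, -26.1, 1.8], [0, 0, 0.52], 1.5], [[40, -26.1, 1.8], [0, 0, 0.52], 1.5]]'

```text
time: 38.85
ee_pos: [0.596, 0.1717, 0.1869]
eef_rot: [0.999, 0.039, -0.0, -0.001]
ft_force: [1.4, -1.3, 0.1]
width: 0.0235
```

```bash
python3 - <<'E'
from h import *
st();c=camera('wrist');save(c,'w29')
gc(.069,.143,.12,-np.pi/2)
E
```

```text
38.85 [0.596 0.172 0.187] q [ 0.42  0.54 -1.09  1.43  0.48  1.46 -2.16] F [ 1.4 -1.3  0.1] w 0.0235
opt [0.3, 1.1, 10.3] [-0.01, 0.0, 0.01] j7-> -2.17
opt [0.3, 1.1, 10.3] [-0.0, -0.01, -3.13] j7-> -2.17
```

View pics/w29.png

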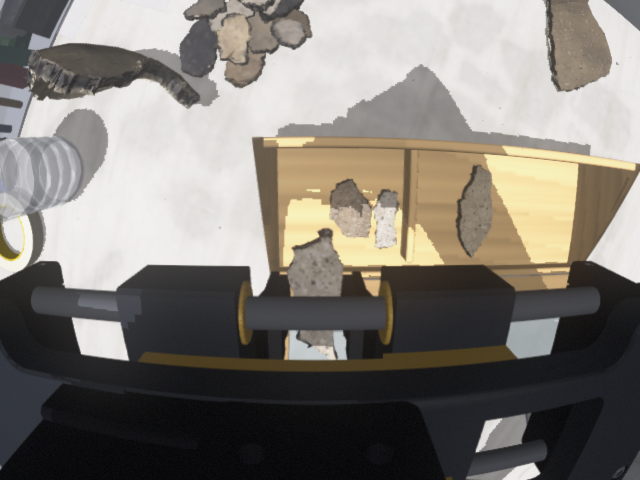

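Call:
play_rows --moves '[[[0.3, 0.9, 4], [0, 0, 0], 1.5], [[0.3, 0.9, 8], [0, 0, 0], 1.5], [[0.3, 0.9, 10.3], [0, 0, 0], 1.5], [[0.3, 0.9, 10.3], [0, 0, 0], 1.5]]'

```text
time: 39.4
ee_pos: [0.5982, 0.1614, 0.0836]
eef_rot: [0.999, 0.04, -0.001, -0.001]
ft_force: [1.6, -0.4, 1.3]
width: 0.0235
```

```bash
python3 - <<'E'
from h import *
st();c=camera('wrist');save(c,'w30')
gc(.069,.143,.034,-np.pi/2)
E
```

```text
39.4 [0.598 0.161 0.084] q [ 0.42  0.62 -1.04  1.56  0.55  1.29 -2.19] F [ 1.6 -0.4  1.3] w 0.0235
opt [0.0, -1.1, 8.9] [-0.0, -0.0, 0.0] j7-> -2.19
opt [0.0, -1.1, 8.9] [0.0, -0.01, -3.14] j7-> -2.19
```

View pics/w30.png

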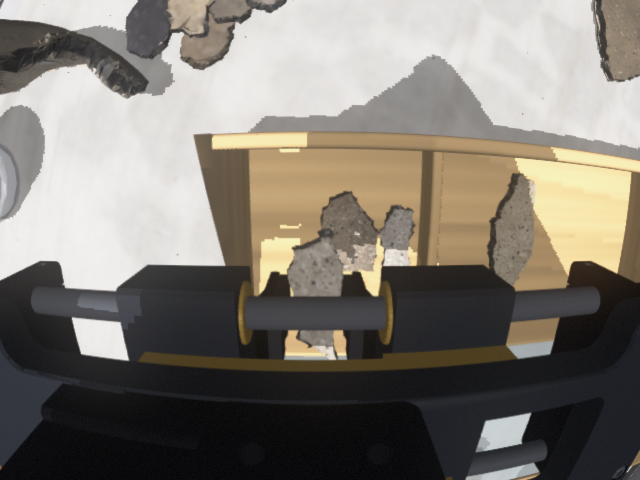

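```bash
python3 - <<'E'
from h import *
camera('wrist');st()
gc(.069,.143,.034,-np.pi/2)
E
```

```text
39.5 [0.6   0.162 0.086] q [ 0.42  0.62 -1.04  1.55  0.55  1.29 -2.19] F [ 0.6 -0.6  1. ] w 0.0235
opt [-0.1, -1.1, 9.0] [-0.0, -0.0, 0.0] j7-> -2.19
opt [-0.1, -1.1, 9.0] [0.0, -0.01, -3.14] j7-> -2.19
```

Call:
play_rows --moves '[[[0, -1.1, 0], [0, 0, 0], 1.5], [[0, -1.1, 4], [0, 0, 0], 1.5], [[0, -1.1, 7.5], [0, 0, 0], 1.5], [[0, -1.1, 8.9], [0, 0, 0], 1.5], [[0, -1.1, 8.9], [0, 0, 0], 1.5]]'

```text
time: 40.12
ee_pos: [0.5983, 0.1735, -0.0037]
eef_rot: [0.999, 0.04, 0.0, -0.002]
ft_force: [0.5, 0.6, 0.0]
width: 0.023
```

```bash
python3 - <<'E'
from h import *
c=camera('wrist');st();save(c,'w31')
gc(.069,.143,.034,-np.pi/2)
E
```

```text
40.17 [ 0.599  0.174 -0.003] q [ 0.36  0.71 -0.98  1.62  0.63  1.15 -2.26] F [-0.3  0.6 -0.5] w 0.0235
opt [-0.1, 0.0, 0.1] [-0.0, -0.0, 0.0] j7-> -2.26
opt [-0.1, 0.0, 0.1] [0.0, -0.01, -3.14] j7-> -2.26
```

View pics/w31.png

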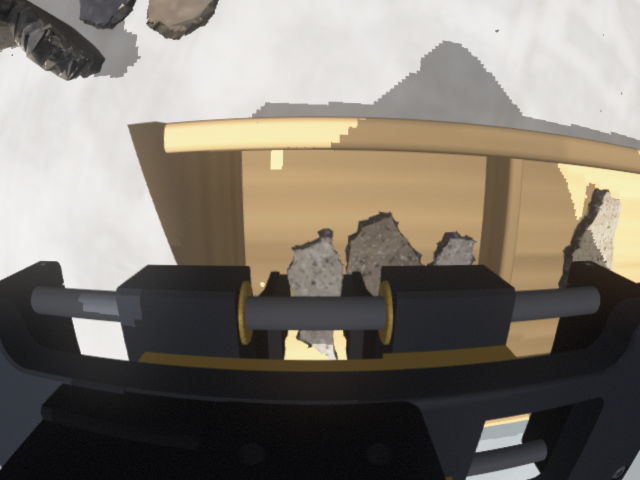

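Clear of the side wall and beside the brown sherd. Release and rise.

Call:
play_rows --moves '[[[0, 0, 0], [0, 0, 0], 3.0], [[0, 0, 0], [0, 0, 0], 3.0], [[0, 0, 0], [0, 0, 0], 3.0], [[0, 0, -4], [0, 0, 0], 3.0], [[0, 0, -9], [0, 0, 0], 3.0], [[0, 0, -15], [0, 0, 0], 3.0], [[0, 0, -21], [0, 0, 0], 3.0], [[0, 0, -21], [0, 0, 0], 3.0]]'

```text
time: 41.18
ee_pos: [0.6, 0.1739, 0.2111]
eef_rot: [0.999, 0.04, 0.004, -0.002]
ft_force: [-0.4, 0.2, -0.4]
width: 0.0302
```

```bash
python3 - <<'E'
from h import *
c=camera('wrist');st();save(c,'w32')
gt(.40,-.36,.24,-.25)
E
```

```text
41.23 [0.599 0.173 0.208] q [ 0.41  0.53 -1.1   1.39  0.47  1.49 -2.15] F [ 0.8 -0.4 -1.1] w 0.0301
opt [-24.1, 51.5, 0.3] [-0.0, -0.01, -1.24] j7-> -2.15
opt [-24.1, 51.5, 0.3] [-0.01, 0.0, 1.9] j7-> -2.15
```

View pics/w32.png

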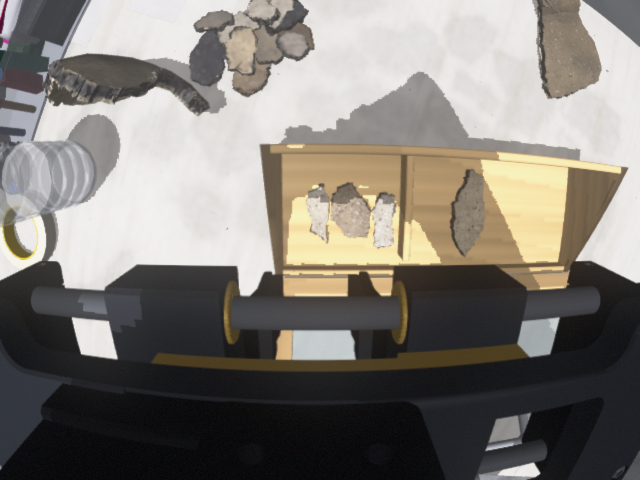

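```bash
python3 - <<'E'
from h import *
gt(.44,-.47,.24,-.25)
E
```

```text
opt [-21.0, 62.8, 0.3] [-0.0, -0.01, -1.24] j7-> -2.15
opt [-21.0, 62.8, 0.3] [-0.01, 0.0, 1.9] j7-> -2.15
```

Call:
play_rows --moves '[[[-21, 62.8, 0.3], [0, 0, -1.24], 8.5], [[-21, 62.8, 0.3], [0, 0, -1.24], 8.5], [[-21, 62.8, 0.3], [0, 0, -1.24], 8.5], [[-21, 62.8, 0.3], [0, 0, -1.24], 8.5], [[-21, 62.8, 0.3], [0, 0, -1.24], 8.5], [[-21, 62.8, 0.3], [0, 0, -1.24], 8.5], [[-21, 62.8, 0.3], [0, 0, -1.24], 8.5], [[-21, 62.8, 0.3], [0, 0, -1.24], 8.5]]'

```text
time: 42.22
ee_pos: [0.4797, -0.3023, 0.2009]
eef_rot: [0.79, 0.614, 0.001, -0.002]
ft_force: [0.5, 0.1, 0.2]
width: 0.0848
```

```bash
python3 - <<'E'
from h import *
camera('wrist');camera('wrist');st();gt(.44,-.47,.24,-.25)
E
```

```text
42.33 [ 0.478 -0.308  0.2  ] q [ 1.5   0.56 -1.38  1.54  0.54  1.5  -0.16] F [ 0.  -0.2 -0.6] w 0.085
opt [-16.6, 0.6, -0.3] [-0.0, -0.0, -0.01] j7-> -0.16
opt [-16.6, 0.6, -0.3] [-0.0, 0.01, 3.13] j7-> -0.16
```

Call:
play_rows --moves '[[[-16.6, 0.6, 0], [0, 0, 0], 8.5], [[-16.6, 0.6, 0], [0, 0, 0], 8.5], [[-16.6, 0.6, 0], [0, 0, 0], 8.5], [[-16.6, 0.6, 0], [0, 0, 0], 8.5]]'

```text
time: 42.82
ee_pos: [0.4436, -0.4657, 0.1993]
eef_rot: [0.792, 0.611, 0.001, -0.002]
ft_force: [-0.1, 0.6, 0.4]
width: 0.0851
```

```bash
python3 - <<'E'
from h import *
c=camera('wrist');st();save(c,'w33')
for q,r,w in sherds(c,qs=('long_a',)): print(widths(w))
c=camera('top');sherds(c,False)
E
```

```text
42.88 [ 0.445 -0.463  0.2  ] q [ 1.53  0.69 -1.28  1.34  0.65  1.57  0.08] F [ 0.7  0.7 -0. ] w 0.0849
long_a 0.86 px [319 155] ctr [ 0.456 -0.413] LxW [97 50] longyaw 1.22
(array([ 0.4598, -0.41  ]), [(np.float64(0.0), 53, 60), (np.float64(0.15), 57, 66), (np.float64(0.3), 64, 72), (np.float64(0.45), 69, 81), (np.float64(0.6), 77, 88), (np.float64(0.75), 83, 93), (np.float64(0.9), 89, 97), (np.float64(1.05), 96, 98), (np.float64(1.2), 93, 97), (np.float64(1.35), 91, 94), (np.float64(1.5), 85, 89), (np.float64(1.65), 77, 86), (np.float64(1.8), 72, 82), (np.float64(1.95), 67, 76), (np.float64(2.1), 61, 69), (np.float64(2.25), 59, 62), (np.float64(2.4), 56, 56), (np.float64(2.55), 53, 55), (np.float64(2.7), 52, 52), (np.float64(2.85), 49, 51), (np.float64(3.0), 51, 55)])
long_a 0.82 px [344 217] ctr [0.618 0.001] LxW [87 39] longyaw 0.0
long_a 0.76 px [493 277] ctr [ 0.455 -0.409] LxW [94 52] longyaw 1.14
short_a 0.8 px [293 224] ctr [0.606 0.138] LxW [53 36] longyaw 0.01
short_a 0.75 px [306 224] ctr [0.595 0.1  ] LxW [59 24] longyaw 0.08
short_a 0.45 px [281 221] ctr [0.603 0.174] LxW [48 25] longyaw 0.01
```

View pics/w33.png

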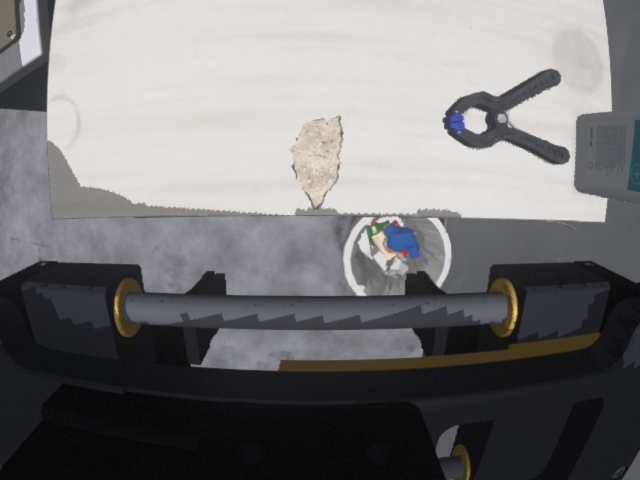

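```bash
python3 - <<'E'
from h import *
gt(.458,-.4115,.003,-.33)
E
```

```text
opt [5.0, -0.1, 23.6] [-0.0, -0.0, 0.08] j7-> 0.08
opt [5.0, -0.1, 23.6] [0.0, -0.0, -3.06] j7-> 0.08
```

Call:
play_rows --moves '[[[5, -0.1, 5], [0, 0, 0.08], 8.6], [[5, -0.1, 10], [0, 0, 0.08], 8.6], [[5, -0.1, 14], [0, 0, 0.08], 8.6], [[5, -0.1, 14], [0, 0, 0.08], 8.6]]'

```text
time: 43.58
ee_pos: [0.456, -0.4118, 0.0597]
eef_rot: [0.814, 0.581, 0.0, -0.003]
ft_force: [0.7, -0.1, 1.3]
width: 0.086
```

```bash
python3 - <<'E'
from h import *
c=camera('wrist');st();save(c,'w34')
gt(.458,-.4115,.003,-.33)
E
```

```text
43.62 [ 0.457 -0.413  0.062] q [ 1.5   0.74 -1.21  1.58  0.71  1.32 -0.13] F [0.5 0.  1.5] w 0.086
opt [0.1, 0.0, 9.7] [-0.0, -0.0, -0.0] j7-> -0.13
opt [0.1, 0.0, 9.7] [-0.01, 0.0, 3.14] j7-> -0.13
```

View pics/w34.png

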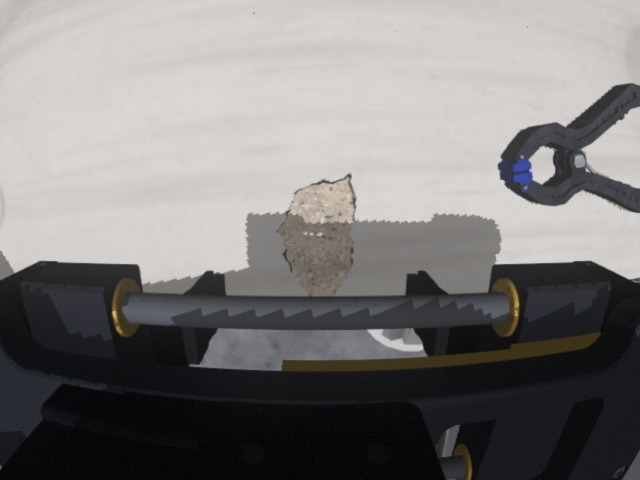

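Call:
play_rows --moves '[[[0.1, 0, 4], [0, 0, 0], 8.6], [[0.1, 0, 8], [0, 0, 0], 8.6], [[0.1, 0, 9.7], [0, 0, 0], 8.6], [[0.1, 0, 9.7], [0, 0, 0], 8.6], [[0.1, 0, 9.7], [0, 0, 0], 4], [[0.1, 0, 9.7], [0, 0, 0], 4], [[0.1, 0, 9.7], [0, 0, 0], 4], [[0.1, 0, 9.7], [0, 0, 0], 4]]' --grip_force 25

```text
time: 44.62
ee_pos: [0.4578, -0.4124, -0.0347]
eef_rot: [0.814, 0.581, 0.001, -0.001]
ft_force: [-0.3, -0.2, 0.3]
width: 0.0541
```

Call:
play_rows --moves '[[[0, 0, 0], [0, 0, 0], 4], [[0, 0, 0], [0, 0, 0], 4], [[0, 0, -5], [0, 0, 0], 4], [[0, 0, -10], [0, 0, 0], 4], [[0, 0, -15], [0, 0, 0], 4], [[0, 0, -21], [0, 0, 0], 4], [[0, 0, -24], [0, 0, 0], 4], [[0, 0, -24], [0, 0, 0], 4]]'

```text
time: 45.62
ee_pos: [0.4588, -0.4132, 0.2073]
eef_rot: [0.814, 0.581, 0.001, 0.001]
ft_force: [0.6, 0.2, -0.5]
width: 0.05
```

```bash
python3 - <<'E'
from h import *
c=camera('wrist');st();save(c,'w35')
gc(.070,-.095,.23,-np.pi/2)
E
```

```text
45.67 [ 0.458 -0.413  0.205] q [ 1.52  0.63 -1.3   1.41  0.6   1.55 -0.06] F [ 0.3 -0.7 -1.4] w 0.0501
opt [38.2, 3.8, 1.4] [-0.0, -0.0, 1.16] j7-> -0.06
opt [38.2, 3.8, 1.4] [0.0, -0.0, -1.98] j7-> -0.06
```

View pics/w35.png

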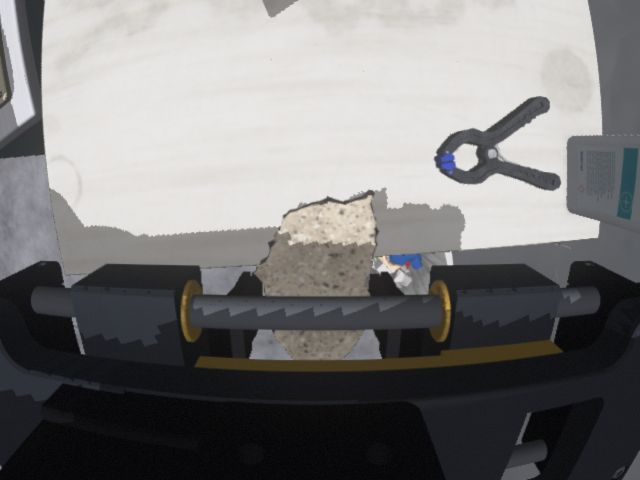

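```bash
python3 - <<'E'
from h import *
gc(.070,-.117,.23,-np.pi/2)
E
```

```text
opt [36.2, 4.6, 1.4] [-0.0, -0.0, 1.16] j7-> -0.06
opt [36.2, 4.6, 1.4] [0.0, -0.0, -1.98] j7-> -0.06
```

Call:
play_rows --moves '[[[36.2, 4.6, 1.4], [0, 0, 1.16], 4], [[36.2, 4.6, 1.4], [0, 0, 1.16], 4], [[36.2, 4.6, 1.4], [0, 0, 1.16], 4], [[36.2, 4.6, 1.4], [0, 0, 1.16], 4], [[36.2, 4.6, 1.4], [0, 0, 1.16], 4], [[36.2, 4.6, 1.4], [0, 0, 1.16], 4], [[36.2, 4.6, 1.4], [0, 0, 1.16], 4], [[36.2, 4.6, 1.4], [0, 0, 1.16], 4]]'

```text
time: 46.68
ee_pos: [0.6183, -0.0859, 0.1905]
eef_rot: [0.999, 0.04, -0.001, -0.001]
ft_force: [-0.0, -0.8, -0.5]
width: 0.0502
```

```bash
python3 - <<'E'
from h import *
camera('top');camera('top');c=camera('wrist');st();save(c,'w36')
gc(.070,-.117,.12,-np.pi/2)
E
```

```text
46.83 [ 0.618 -0.087  0.191] q [ 0.81  0.53 -1.06  1.41  0.46  1.46 -1.73] F [-0.   0.1 -1.7] w 0.0498
opt [0.1, -0.1, 10.9] [-0.0, 0.0, -0.0] j7-> -1.73
opt [0.1, -0.1, 10.9] [0.0, 0.0, 3.14] j7-> -1.73
```

View pics/w36.png

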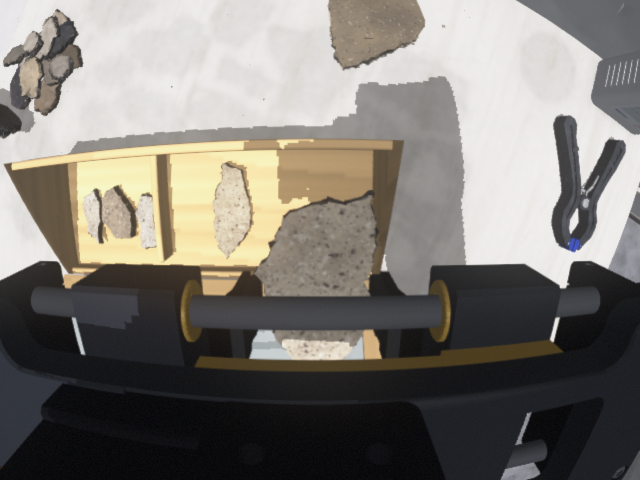

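Call:
play_rows --moves '[[[0.1, -0.1, 5], [0, 0, 0], 4], [[0.1, -0.1, 10], [0, 0, 0], 4], [[0.1, -0.1, 15], [0, 0, 0], 4], [[0.1, -0.1, 18], [0, 0, 0], 4], [[0.1, -0.1, 20.1], [0, 0, 0], 4], [[0.1, -0.1, 20.1], [0, 0, 0], 4]]'

```text
time: 47.58
ee_pos: [0.619, -0.0846, -0.0101]
eef_rot: [0.999, 0.039, -0.001, -0.002]
ft_force: [0.9, -0.2, 0.6]
width: 0.05
```

```bash
python3 - <<'E'
from h import *
c=camera('wrist');st();save(c,'w37')
gc(.070,-.117,.02,-np.pi/2)
E
```

```text
47.62 [ 0.62  -0.084 -0.009] q [ 0.75  0.71 -0.94  1.61  0.62  1.14 -1.84] F [ 0.3  0.6 -0.3] w 0.0501
opt [-0.0, 0.1, 0.9] [-0.0, -0.0, 0.0] j7-> -1.84
opt [-0.0, 0.1, 0.9] [0.0, -0.0, -3.14] j7-> -1.84
```

View pics/w37.png

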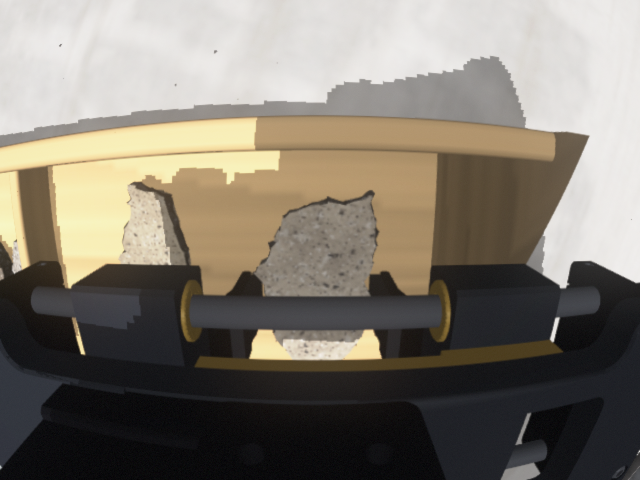

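Call:
play_rows --moves '[[[0, 0, 0], [0, 0, 0], 6.0], [[0, 0, 0], [0, 0, 0], 6.0], [[0, 0, 0], [0, 0, 0], 6.0], [[0, 0, -4], [0, 0, 0], 6.0], [[0, 0, -9], [0, 0, 0], 6.0], [[0, 0, -15], [0, 0, 0], 6.0], [[0, 0, -21], [0, 0, 0], 6.0], [[0, 0, -21], [0, 0, 0], 6.0]]'

```text
time: 48.62
ee_pos: [0.6222, -0.0837, 0.2063]
eef_rot: [0.999, 0.04, 0.004, -0.001]
ft_force: [0.1, -0.1, -0.3]
width: 0.0603
```

```bash
python3 - <<'E'
from h import *
c=camera('wrist');st();save(c,'w38');sherds(c)
c=camera('top');save(c,'t38')
goflap(1.71,0,.12)
E
```

```text
48.67 [ 0.621 -0.084  0.203] q [ 0.81  0.53 -1.06  1.39  0.46  1.48 -1.73] F [-0.3 -0.1 -0.9] w 0.0599
long_a 0.91 px [236 209] ctr [ 0.614 -0.   ] LxW [101  41] longyaw 0.07
long_a 0.56 px [316 209] ctr [ 0.619 -0.084] LxW [102  53] longyaw 0.0
short_a 0.75 px [156 223] ctr [0.597 0.101] LxW [62 23] longyaw 0.07
short_a 0.7 px [105 216] ctr [0.599 0.174] LxW [66 29] longyaw -0.04
short_a 0.63 px [127 221] ctr [0.601 0.137] LxW [62 44] longyaw 0.67
tcp [0.418 0.017 0.241]
opt [-19.3, -11.8, -4.0] [-0.0, -0.0, -1.57] j7-> -1.73
opt [-19.3, -11.8, -4.0] [-0.0, 0.0, 1.57] j7-> -1.73
```

View pics/w38.png

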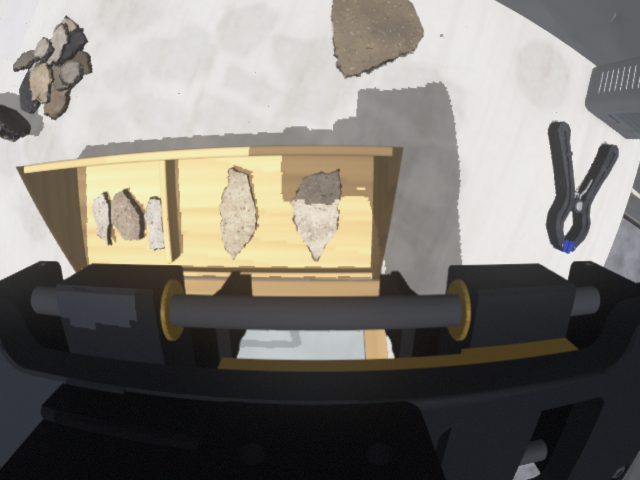

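View pics/t38.png

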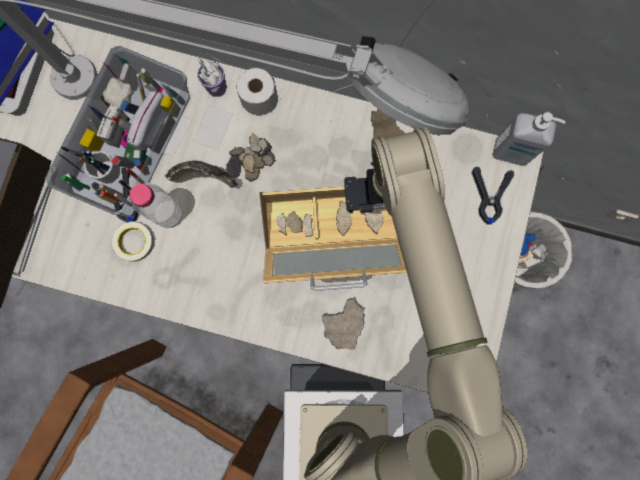

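Call:
play_rows --moves '[[[-19.3, -11.8, -4], [0, 0, -1.57], 3], [[-19.3, -11.8, -4], [0, 0, -1.57], 3], [[-19.3, -11.8, -4], [0, 0, -1.57], 3], [[-19.3, -11.8, -4], [0, 0, -1.57], 3], [[-19.3, -11.8, -4], [0, 0, -1.57], 3], [[-19.3, -11.8, -4], [0, 0, -1.57], 3], [[-19.3, -11.8, -4], [0, 0, -1.57], 3], [[-19.3, -11.8, -4], [0, 0, -1.57], 3]]'

```text
time: 49.82
ee_pos: [0.4173, 0.0173, 0.2403]
eef_rot: [0.763, 0.646, -0.001, -0.002]
ft_force: [0.5, -0.1, -0.1]
width: 0.0298
```

```bash
python3 - <<'E'
from h import *
camera('top');c=camera('wrist');st();save(c,'w39')
goflap(1.71,0,.12)
E
```

```text
49.92 [0.417 0.018 0.24 ] q [ 1.11 -0.22 -1.07  1.82 -0.2   1.43 -0.09] F [-0.5  0.7 -0. ] w 0.0298
tcp [0.418 0.017 0.241]
opt [-0.0, 0.0, -0.0] [-0.0, -0.0, -0.25] j7-> -0.09
opt [-0.0, 0.0, -0.0] [-0.0, 0.01, 2.9] j7-> -0.09
```

Finish the rotation, then look before descending.

Call:
play_rows --moves '[[[0, 0, 0], [0, 0, -0.25], 3], [[0, 0, 0], [0, 0, -0.25], 3], [[0, 0, 2], [0, 0, -0.25], 3], [[0, 0, 2], [0, 0, -0.25], 3]]'

```text
time: 50.42
ee_pos: [0.4169, 0.0176, 0.22]
eef_rot: [0.68, 0.733, -0.001, -0.003]
ft_force: [-0.5, 0.1, -0.2]
width: 0.0301
```

```bash
python3 - <<'E'
from h import *
c=camera('wrist');st();save(c,'w40')
goflap(1.71,0,.004)
E
```

```text
50.48 [0.417 0.018 0.221] q [ 1.06 -0.19 -1.05  1.86 -0.17  1.39  0.13] F [-0.7 -0.2  0.8] w 0.0303
tcp [0.418 0.017 0.125]
opt [-0.1, 0.1, 9.6] [-0.0, -0.0, -0.0] j7-> 0.13
opt [-0.1, 0.1, 9.6] [-0.0, 0.01, 3.14] j7-> 0.13
```

View pics/w40.png

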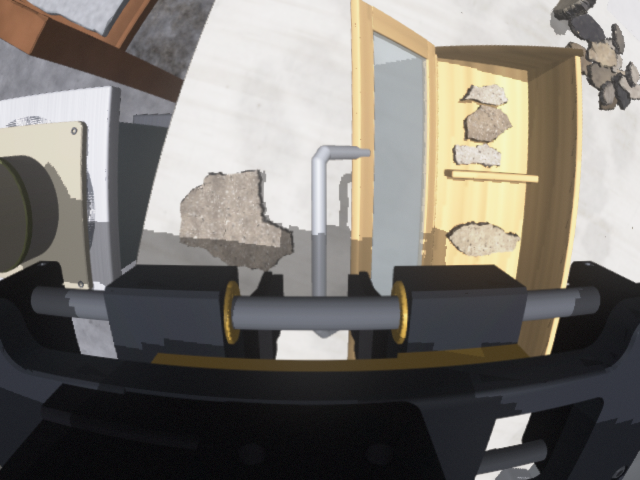

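Call:
play_rows --moves '[[[0, 0.1, 4], [0, 0, 0], 3], [[0, 0.1, 8], [0, 0, 0], 3], [[0, 0.1, 9.5], [0, 0, 0], 3], [[0, 0.1, 9.5], [0, 0, 0], 0.6], [[0, 0.1, 9.5], [0, 0, 0], 0.6], [[0, 0.1, 9.5], [0, 0, 0], 0.6], [[0, 0.1, 9.5], [0, 0, 0], 0.6], [[0, 0.1, 9.5], [0, 0, 0], 0.6]]' --grip_force 15

```text
time: 51.48
ee_pos: [0.4189, 0.0177, 0.1268]
eef_rot: [0.679, 0.735, -0.001, -0.001]
ft_force: [-3.0, -1.9, 6.8]
width: 0.0093
```

```bash
python3 - <<'E' | grep -v "3\.[01][0-9]*\] j7"
from h import *
st()
for i,a in enumerate(np.linspace(1.71,0.0,17)):
    print(round(a,2)); goflap(a,.4*i/16,.004)
E
```

```text
51.48 [0.419 0.018 0.127] q [ 1.07 -0.06 -1.15  2.   -0.06  1.17  0.02] F [-3.  -1.9  6.8] w 0.0093
1.71
tcp [0.418 0.017 0.125]
opt [-0.0, -0.1, 0.2] [-0.0, -0.0, 0.0] j7-> 0.02
1.6
tcp [0.435 0.019 0.137]
opt [-0.0, 1.6, -1.0] [-0.03, -0.0, 0.0] j7-> 0.02
1.5
tcp [0.454 0.02  0.148]
opt [-0.0, 3.5, -2.1] [-0.05, -0.0, 0.0] j7-> 0.02
1.39
tcp [0.474 0.022 0.156]
opt [-0.1, 5.5, -2.9] [-0.08, -0.0, 0.0] j7-> 0.02
1.28
tcp [0.495 0.023 0.163]
opt [-0.1, 7.6, -3.6] [-0.1, -0.0, 0.0] j7-> 0.02
1.18
tcp [0.516 0.025 0.167]
opt [-0.1, 9.7, -4.1] [-0.13, -0.0, 0.0] j7-> 0.02
1.07
tcp [0.538 0.027 0.17 ]
opt [-0.1, 11.9, -4.3] [-0.15, -0.0, 0.0] j7-> 0.02
0.96
tcp [0.559 0.028 0.17 ]
opt [-0.1, 14.1, -4.4] [-0.18, -0.0, 0.0] j7-> 0.02
0.86
tcp [0.581 0.03  0.168]
opt [-0.1, 16.2, -4.2] [-0.2, -0.0, 0.0] j7-> 0.02
0.75
tcp [0.602 0.032 0.164]
opt [-0.1, 18.4, -3.8] [-0.23, -0.0, 0.0] j7-> 0.02
0.64
tcp [0.623 0.033 0.158]
opt [-0.1, 20.5, -3.2] [-0.25, -0.0, 0.0] j7-> 0.02
0.53
tcp [0.643 0.035 0.15 ]
opt [-0.1, 22.5, -2.4] [-0.28, -0.0, 0.0] j7-> 0.02
0.43
tcp [0.662 0.036 0.14 ]
opt [-0.1, 24.4, -1.4] [-0.3, -0.0, 0.0] j7-> 0.02
0.32
tcp [0.679 0.038 0.128]
opt [-0.1, 26.1, -0.2] [-0.33, -0.0, 0.0] j7-> 0.02
0.21
tcp [0.696 0.039 0.115]
opt [-0.1, 27.8, 1.2] [-0.35, -0.0, 0.0] j7-> 0.02
0.11
tcp [0.71 0.04 0.1 ]
opt [-0.1, 29.2, 2.6] [-0.38, -0.0, 0.0] j7-> 0.02
0.0
tcp [0.723 0.041 0.083]
opt [-0.1, 30.5, 4.3] [-0.4, -0.0, 0.0] j7-> 0.02
```

Call:
play_rows --moves '[[[0, 1.6, -1.0], [-0.03, 0, 0], 0.6], [[0, 3.5, -2.1], [-0.05, 0, 0], 0.6], [[0, 5.5, -3.0], [-0.08, 0, 0], 0.6], [[0, 7.6, -3.7], [-0.1, 0, 0], 0.6], [[0, 9.7, -4.2], [-0.13, 0, 0], 0.6], [[0, 11.9, -4.4], [-0.15, 0, 0], 0.6], [[0, 14.1, -4.5], [-0.18, 0, 0], 0.6], [[0, 16.2, -4.3], [-0.2, 0, 0], 0.6]]'

```text
time: 52.48
ee_pos: [0.5812, 0.0304, 0.1688]
eef_rot: [0.675, 0.731, 0.073, 0.067]
ft_force: [-0.6, -2.1, -0.3]
width: 0.0093
```

```bash
python3 - <<'E' | grep -v "3\.[01][0-9]*\] j7"
from h import *
st();save(camera('scene'),'s41')
for i,a in enumerate(np.linspace(.86,0.0,9)):
    print(round(a,2)); goflap(a,.2+.2*i/8,.004)
E
```

```text
52.48 [0.581 0.03  0.169] q [ 0.89  0.24 -1.15  1.76  0.28  1.09 -0.25] F [-0.6 -2.1 -0.3] w 0.0093
0.86
tcp [0.58  0.03  0.168]
opt [-0.0, -0.3, -0.0] [-0.0, -0.0, -0.0] j7-> -0.25
0.75
tcp [0.601 0.032 0.164]
opt [-0.0, 1.8, 0.8] [-0.03, -0.0, -0.0] j7-> -0.25
0.64
tcp [0.622 0.033 0.158]
opt [-0.0, 3.7, 1.8] [-0.05, -0.0, -0.0] j7-> -0.25
0.54
tcp [0.642 0.035 0.15 ]
opt [-0.0, 5.5, 3.0] [-0.08, -0.0, -0.0] j7-> -0.25
0.43
tcp [0.661 0.036 0.14 ]
opt [-0.1, 7.2, 4.3] [-0.1, -0.0, -0.0] j7-> -0.25
0.32
tcp [0.679 0.038 0.128]
opt [-0.1, 8.7, 5.9] [-0.13, -0.0, -0.0] j7-> -0.25
0.21
tcp [0.695 0.039 0.115]
opt [-0.1, 10.0, 7.5] [-0.15, -0.0, -0.0] j7-> -0.25
0.11
tcp [0.71 0.04 0.1 ]
opt [-0.1, 11.2, 9.3] [-0.18, -0.0, -0.0] j7-> -0.25
0.0
tcp [0.723 0.041 0.083]
opt [-0.1, 12.1, 11.1] [-0.2, -0.0, -0.0] j7-> -0.25
```

View pics/s41.png

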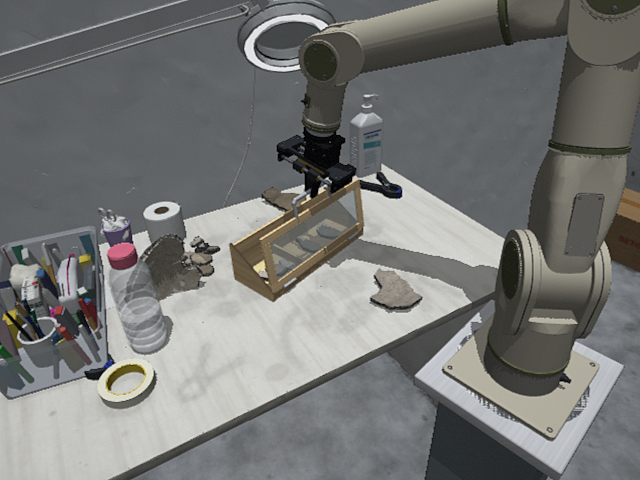

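The flap is held by its bar just past upright (bar near (300,200)). Lower it shut.

Call:
play_rows --moves '[[[0, 1.9, 0.8], [-0.03, 0, 0], 0.6], [[0, 3.8, 1.8], [-0.05, 0, 0], 0.6], [[0, 5.6, 3.0], [-0.08, 0, 0], 0.6], [[0, 7.3, 4.3], [-0.1, 0, 0], 0.6], [[0, 8.8, 5.9], [-0.13, 0, 0], 0.6], [[0, 10.1, 7.5], [-0.15, 0, 0], 0.6], [[0, 11.2, 9.2], [-0.18, 0, 0], 0.6], [[0, 12.0, 10.8], [-0.2, 0, 0], 0.6]]'

```text
time: 53.52
ee_pos: [0.7212, 0.0416, 0.0879]
eef_rot: [0.665, 0.72, 0.147, 0.135]
ft_force: [4.5, -1.0, 4.6]
width: 0.0094
```

```bash
python3 - <<'E'
from h import *
st();goflap(0,.4,.004)
E
```

```text
53.52 [0.721 0.042 0.088] q [ 0.63  0.49 -0.96  1.72  0.63  0.79 -0.48] F [ 4.5 -1.   4.6] w 0.0094
tcp [0.723 0.041 0.083]
opt [-0.1, 0.0, 0.5] [0.0, -0.0, 0.0] j7-> -0.48
opt [-0.1, 0.0, 0.5] [0.0, 0.0, -3.14] j7-> -0.48
```

Go down a little more until it seats, then release and back off.

Call:
play_rows --moves '[[[0, 0, 0.3], [0, 0, 0], 0.6], [[0, 0, 0.5], [0, 0, 0], 0.6], [[0, 0, 0.5], [0, 0, 0], 0.6]]'

```text
time: 53.9
ee_pos: [0.7235, 0.0417, 0.0844]
eef_rot: [0.665, 0.719, 0.148, 0.135]
ft_force: [6.5, -0.8, 4.5]
width: 0.009
```

Call:
play_rows --moves '[[[0, 0, 0], [0, 0, 0], 3.0], [[0, 0, 0], [0, 0, 0], 3.0], [[0, 0, 0], [0, 0, 0], 3.0], [[0, 0, -3], [0, 0, 0], 3.0], [[0, 0, -7], [0, 0, 0], 3.0], [[0, 0, -9], [0, 0, 0], 3.0], [[0, 0, -9], [0, 0, 0], 3.0]]'

```text
time: 54.78
ee_pos: [0.6862, 0.0391, 0.1661]
eef_rot: [0.665, 0.72, 0.146, 0.134]
ft_force: [0.5, 0.4, 0.3]
width: 0.0302
```

```bash
python3 - <<'E'
from h import *
st();go([.52,-.22,.22])
E
```

```text
54.77 [0.686 0.039 0.166] q [ 0.78  0.35 -1.08  1.72  0.47  0.89 -0.37] F [0.5 0.4 0.3] w 0.0302
opt [-24.5, -15.1, -12.2] [0.4, -0.0, 0.0] j7-> -0.37
opt [-24.5, -15.1, -12.2] [0.0, 0.62, -3.08] j7-> -0.37
```

Call:
play_rows --moves '[[[-5, -8, -6], [0.2, 0, 0], 3.0], [[-24.5, -15.1, -12.2], [0.4, 0, 0], 3.0], [[-24.5, -15.1, -12.2], [0.4, 0, 0], 3.0], [[-24.5, -15.1, -12.2], [0.4, 0, 0], 3.0], [[-24.5, -15.1, -12.2], [0.4, 0, 0], 3.0], [[-24.5, -15.1, -12.2], [0.4, 0, 0], 3.0], [[-24.5, -15.1, -12.2], [0.4, 0, 0], 3.0], [[-24.5, -15.1, -12.2], [0.4, 0, 0], 3.0]]'

```text
time: 55.78
ee_pos: [0.5201, -0.218, 0.218]
eef_rot: [0.677, 0.736, -0.0, -0.002]
ft_force: [0.7, 0.5, -0.6]
width: 0.0301
```

```bash
python3 - <<'E'
from h import *
st();c=camera('scene');save(c,'s42');f=c['frame'];cv2.imwrite('pics/s42c.png',cv2.resize(f[180:305,220:375],None,fx=4.8,fy=4.8,interpolation=cv2.INTER_CUBIC)[:,:,::-1])
c=camera('top');save(c,'t42')
f=c['frame'];cv2.imwrite('pics/t42c.png',cv2.resize(f[165:260,250:415],None,fx=4.8,fy=4.8,interpolation=cv2.INTER_CUBIC)[:,:,::-1])
E
```

```text
55.77 [ 0.52  -0.218  0.218] q [ 1.16  0.35 -1.05  1.53  0.3   1.44  0.18] F [ 0.7  0.5 -0.6] w 0.0301
```

View pics/s42.png

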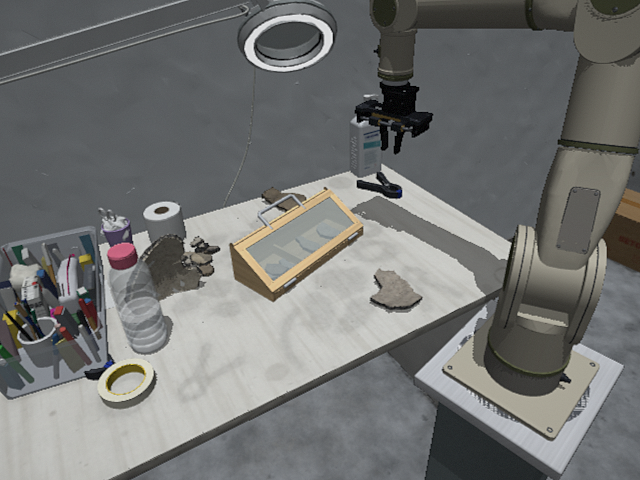

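View pics/s42c.png

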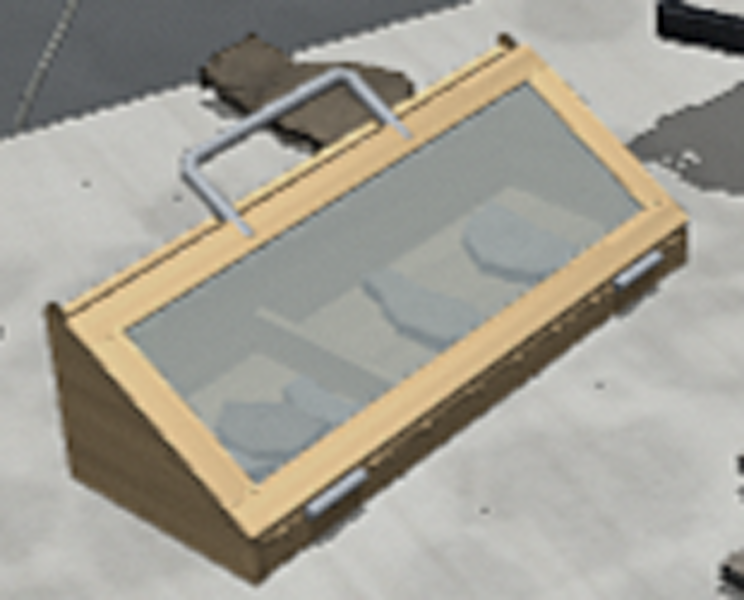

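View pics/t42c.png

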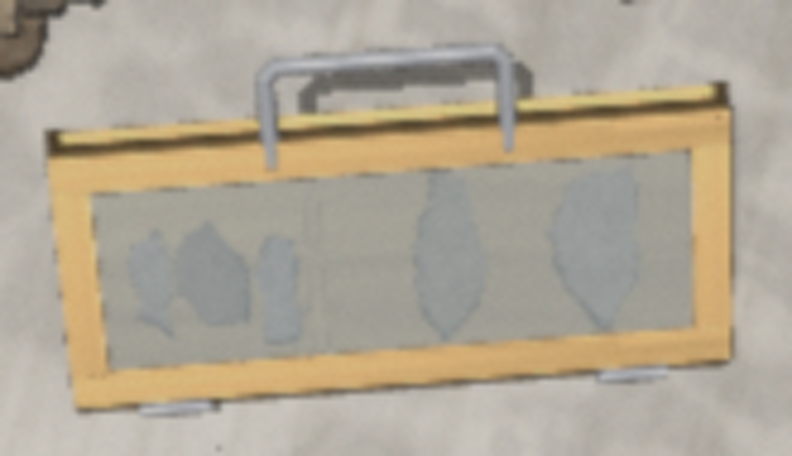

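View pics/t42.png

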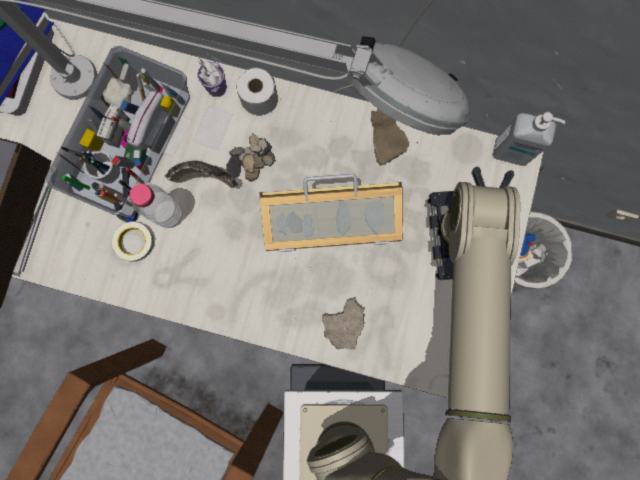

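The pictures match the original shut flap pixel for pixel, with three shorts left of the divider and two longs right of it. No small sherds remain on the desk, and the bottle is where it was.

```bash
python3 - <<'E'
from h import *
print(close_job())
E
```

```text
the job is handed in; nothing more can be done
None
```

The job is done and handed in at about 56 s of the 200 s allowed. I opened the flap fully, sorted the five sherds that were there, and swung the flap shut again.

- **Sorting:** two long sherds are in the wide bay and three short ones in the narrow bay. I took the sixth to be absent; no picture showed it.
- **Last checks:** the closing top and scene pictures show the flap sitting where it was at the start. All sherds lie flat under the glass, no small sherds are left on the desk, and the bottle is where it was. The gripper was clear of everything, with about zero force on the wrist.

What did not go to plan:

- **First grasp missed:** my first grip on the flap's bar closed on nothing. The real fingertips sit about 37 mm short of the reported tool point.
- **Hard desk touch:** I measured that offset by touching the desk with closed fingers, and I took more steps than I needed. The wrist force reached about 77 N, under the 120 N limit. I took this as the fingertips pressing, not the gripper's body. The body was close to the case front, and I could not rule out that it touched.
- **Short drops:** I let the three short sherds go about 2–3 cm above the narrow-bay floor, and the wide long one about 2 cm above its floor, to clear the walls and neighbouring pieces. All settled flat.

I did not notice any sherd being knocked aside or any slackening of the grip.

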